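Dock the jaw models on their carriers and lay out the hand tools

ROBOT

A 6-joint arm with a two-finger parallel gripper is mounted at the origin on a cart in front of the work surface, level with it; the furniture and walls round the work are solid. World frame = base frame: x ahead of the robot, y to its left, z up, the work surface at z = 0. Lengths are in m, angles in rad, forces in N, time in s.
With the tool pointing down it reaches from about 0.225 to 0.875 m from the base axis. Payload 3.4 kg.
Tool frame: the origin (TCP) lies between the finger pads; the fingertips stand 11 mm ahead of it and the grasp point (between the pads) lies 8 mm behind it (tips_ahead is the distance from the TCP to the fingertips, in m); z points along the fingers, x is the direction in which the jaws open and shut, and the axes are right-handed (so a half turn about z gives the same grasp; the last joint's range is limited). The gripper opens to 85 mm and grips with 20 to 120 N. Pads are 22 mm wide; open, the fingers measure 114 mm over their backs; the gripper's body (76 mm by 85 mm) begins 54 mm behind the grasp point. The pads swing forward as they close: fully open they stand 13 mm farther back than shut.
Start: joints at [1.197, 0.276, 1.505, -0, 1.361, -0.121], TCP at [0.144, 0.557, 0.242] pointing down, gripper open.
Joint ranges: [-2.89, 2.89], [-0.75, 2.08], [0.22, 2.7], [-1.18, 4.32], [0.11, 2.71], [-2.7, 2.7]. Speed limits (rad/s): [2.57, 2.57, 3.14, 3.14, 3.14, 3.14].

INTERFACE

Orientations are given as a unit quaternion [w, x, y, z].
In Python, from rig import get_state, get_image, sign_off, masks_of, tips_ahead gives the robot as it stands.
- The arm moves only by the tool play_rows, never from a script. Its argument "series" is a list of rows, each an object of numbers: "fingers": the closure, from -1 (fully open) to 1 (shut); "dx", "dy", "dz": the shift along the world's x, y, z in mm; "turn": the turn about the world's z in rad. A call has 1 to 20 rows; each row shifts and turns the pose as measured when the row begins; what a row does not reach is not made up. A row lasts 1/12 s, in which the tool goes at most 41.7 mm and 7.16 degrees, less where a joint would pass 70% of its speed; a pose out of reach is approached as far as the arm can. A call with a gripper value outside its range is refused whole. The fingers move at their own pace and stop on an object; "squeeze" is the grip in N (left out, the last holds). Time passes only in rows, so rows that do not move let the fingers close. It gives the time, the measured TCP pose, the force and the opening at its end, in the units of the state.
- get_state(): the state, without advancing time (a new reading comes with each control period).
- get_image(name): name is "side" or "top" or "wrist"; returns a dict with "pixels" (384x512x3 uint8, red, green, blue), "vfov" (degrees; the focal length in pixels is half the picture's height over the tangent of half this angle, whatever the lens; pixels are square), "cx", "cy" (the principal point, pixels), "rvec" (rotation vector, rad) and "tvec" (3), from world to camera coordinates, as OpenCV has them; the wrist camera has in their place "hand_eye" (4x4, takes a point from camera to tool coordinates, whose origin is the TCP and whose axes are the tool frame's). Camera axes: x right, y down, z forward; pixel columns grow to the right and rows downward; lengths in m; the calibration is good to about 2 mm. A picture is of the moment at which its call begins: read the wrist's pose just before it. There is no depth.
- sign_off(): hands the job in, once; it reports no verdict.
Trained networks look in a picture, given as the dict that the camera call returned (one of the last four; its "shot" number tells which), for a name from the list of things; names that differ only in an ending like _2 or _b are one class to them, and where a whole thing is asked for, a point or a joint stands for the part that bears it (a point fixed in the world has none). Each returns a list of dicts, best first, with "p" (0 to 1); they miss things now and then, are a little off and sometimes report something else, mostly with a low value. They report only what shows in the picture. A call takes as long as a camera call.
- masks_of(picture, label): "region" (384x512 bool, what is visible of it) and "xy" ([column, row] in pixels, amid what is visible of it).
The state is a dict: "clock": time; "qpos": joint angles; "qd": joint speeds; "effort": joint torques, N m; "position": TCP position; "ee_rot": TCP orientation; "contact_force": force on the tool from outside, world axes, zero at the start; "moment": the same for the moment, N m; "width": finger opening in m.
Only numpy, scipy, OpenCV 4.12 (cv2) and the standard library are available. Lean on these libraries where they do the work, as an engineer would, in place of code of your own. Each camera call takes 0.05 s, during which the arm holds its last target. There are 200 camera calls.

TASK

Set the bench up for the next case: first of all free the empty dock by pressing its treadle down to its stop for a moment, then seat every jaw model that is there in a carrier of its own on the bench, and only when all the models are seated set each loaded carrier down flat in a bay of the dock with its tab at the far side. Then press the treadle to its stop again, hold it for a moment and let it come up. Lay the spatula flat in the tray's long compartment and the brush in the short one, handles toward the robot (at any time), and do not knock the jar, the bur block or the tape roll about.

Things in the scene. Friction and masses are not known exactly. Their poses are not given: they have to be found in the camera images.
- model_1_center (a point): plaster jaw model, 59 (x) x 65 (y) mm, 29 mm high to the tooth tips; grip its 14 mm tall base block across y (65 mm). 120 g. The point is its centre, 14.5 mm above the underside; z up. Fits the pocket with 3 mm play a side, x along the carrier's x, either way round. May be absent.
- model_2_center (a point): plaster jaw model, 59 (x) x 65 (y) mm, 29 mm high to the tooth tips; grip its 14 mm tall base block across y (65 mm). 120 g. The point is its centre, 14.5 mm above the underside; z up. Fits the pocket with 3 mm play a side, x along the carrier's x, either way round. May be absent.
- carrier_1_pocket (a point): loose aluminium carrier plate 98 x 80 x 8 mm, 160 g. Pocket for one jaw model 66 (x) x 72 (y) mm, 6 mm lips at its corners only; upright grey grip tab at its +x end, by which it is carried. The point is the centre of the pocket floor, 8 mm above the underside, 12 mm to -x of the plate's centre; x toward the tab, z up.
- carrier_1_tab (a point): upper part of this carrier's grip tab (22 mm in x, 12 mm in y, top 50 mm above the carrier's underside): 35 mm above the underside, 48 mm to +x of the pocket centre, same axes. Grip it across y (12 mm).
- carrier_2_pocket (a point): loose aluminium carrier plate 98 x 80 x 8 mm, 160 g. Pocket for one jaw model 66 (x) x 72 (y) mm, 6 mm lips at its corners only; upright grey grip tab at its +x end, by which it is carried. The point is the centre of the pocket floor, 8 mm above the underside, 12 mm to -x of the plate's centre; x toward the tab, z up.
- carrier_2_tab (a point): upper part of this carrier's grip tab (22 mm in x, 12 mm in y, top 50 mm above the carrier's underside): 35 mm above the underside, 48 mm to +x of the pocket centre, same axes. Grip it across y (12 mm).
- bay_1 (a point): Left (+y) of two bays (104 mm apart) of a fixed grey dock, 105 (x) x 94 (y) mm inside, floor 6 mm and rim 16 mm above the worktop. The point is where a carrier's pocket point lies when it sits flat in the bay, tab at the far (+x) side: 14 mm above the worktop; axes as that carrier's. Play a side about 3 mm in x, 7 mm in y.
- bay_2 (a point): Right (-y) of two bays (104 mm apart) of a fixed grey dock, 105 (x) x 94 (y) mm inside, floor 6 mm and rim 16 mm above the worktop. The point is where a carrier's pocket point lies when it sits flat in the bay, tab at the far (+x) side: 14 mm above the worktop; axes as that carrier's. Play a side about 3 mm in x, 7 mm in y.
- treadle_pad (a point): middle of the ribbed rubber pad on the treadle, a sprung steel pedal plate 92 x 70 mm on the right (-y) end of the dock, hinged at its far (+x) edge 30 mm above the worktop, near end raised. The pad point is 72 mm from the hinge, about 53 mm above the worktop when free, and goes down 17 mm to the stop. It moves with the treadle.
- treadle (a joint): treadle angle in rad: 0 released (up), grows as it is pressed, 0.24 is its stop. A spring brings it back up; at the pad it takes about 2.5 N to start and 7.5 N at the stop.
- slot_long (a point): long compartment of the fixed white tool tray (242 x 142 mm, walls 4 mm thick, 16 mm high): inside 234 mm long (x) x 70 mm wide (y), floor 4 mm above the worktop. The point is the centre of its floor; x runs along it, away from the robot; z up.
- slot_short (a point): the short compartment of the same tray, 170 mm long (x) x 60 mm wide (y) inside, next to the long one on the tray's +y side; an empty square well lies beyond it. The point is the centre of its floor, same axes.
- spatula_center (a point): spatula lying flat, 210 mm long, 22 mm wide, 18 mm high, wooden handle 90 mm long and 18 mm thick toward its +y end, thin steel blade toward -y. The point is the middle of its length, 9 mm above its underside; axes: y along it toward the handle end, z up.
- spatula_grip (a point): the place to grip the spatula, near its centre of mass: 32 mm from the middle toward the handle end, 9 mm above its underside, 18 mm thick there; same axes. Gripped across x.
- brush_center (a point): brush lying flat, 144 mm long, 9 mm thick and high, wooden handle toward its +y end, bristles at the -y end. The point is the middle of its length, 4.5 mm above its underside; axes: y along it toward the handle end, z up.
- brush_grip (a point): the place to grip the brush, near its centre of mass: 16 mm from the middle toward the handle end, 4.5 mm above its underside, 9 mm thick there; same axes. Gripped across x.
- spatula_end (a point): handle end of the spatula, 105 mm from its middle
- brush_end (a point): handle end of the brush, 72 mm from its middle
- spatula: the same spatula; origin at the middle of its length, on its underside
- brush: the same brush; origin at the middle of its length, on its underside
- powder_jar: bystander: a plastic jar with a screw lid, 42 mm across, 47 mm high; origin under its centre
- bur_block: bystander: wooden block with burs standing in it, 42 x 85 x 55 mm; origin under its centre
- tape_roll: bystander: roll of tape lying flat, 100 mm across, 25 mm high; origin under its centre

How it is judged:
By the outcome, as a careful person would: the job done as asked, in the order asked, and still so for the second after the job is handed in, with the robot touching nothing.
Of model_1, model_2 only 1 to 2 are there at a start; the rules pass over those that are not, and their reading is None.
At some moment in a run one of model_1, model_2 may be knocked a few centimetres aside while the robot is not near it.
It also fails if it takes over 210 s, if anything falls off the work surface, if the arm or the gripper's body presses on something with over 40 N, if the wrist force passes 120 N, or if a joint passes its speed limit or range.

## Working session

There is one attempt and no reset: what is moved stays moved. The work goes in short steps, Python scripts to look and compute and a tool call to move; the robot and the scene stay as the last step left them, time stands still between calls to the robot, and variables do not carry over. Pictures are saved under pics/ and viewed, about 12 in all and at most 16, crops included, and the job is handed in when it is done.

Besides the shell and the picture viewer there is one more tool, called after "Emit:" as a command line: name --argument value ..., lists and objects as JSON in quotes. play_rows: Moves the arm, as the interface text tells. Its arguments: {"type":"object","properties":{"series":{"type":"array"},"squeeze":{"type":"number"}},"required":["series"]}

```bash
mkdir -p pics; ls; cat > h.py <<'E'
import numpy as np, cv2
from rig import *
from scipy.spatial.transform import Rotation as R
def pose():
    s=get_state(); q=s["ee_rot"]; return np.array(s["position"]),R.from_quat([q[1],q[2],q[3],q[0]]).as_matrix(),s
def cam(p,st=None):
    f=192/np.tan(np.radians(p["vfov"])/2)
    if "rvec" in p and p["rvec"] is not None:
        Rm=cv2.Rodrigues(np.array(p["rvec"],float))[0]; t=np.array(p["tvec"],float).ravel()
        return f,Rm.T,-Rm.T@t   # cam->world, centre
    H=np.array(p["hand_eye"]); P,Rw,_=st
    return f,Rw@H[:3,:3],Rw@H[:3,3]+P
def world(p,uv,z,st=None):
    f,Rc,C=cam(p,st); uv=np.atleast_2d(uv).astype(float)
    d=np.c_[(uv[:,0]-p["cx"])/f,(uv[:,1]-p["cy"])/f,np.ones(len(uv))]@Rc.T
    return C+d*((z-C[2])/d[:,2])[:,None]
def pix(p,X,st=None):
    f,Rc,C=cam(p,st); c=(np.atleast_2d(X)-C)@Rc
    return np.c_[f*c[:,0]/c[:,2]+p["cx"],f*c[:,1]/c[:,2]+p["cy"]]
def save(p,n,crop=None,k=1):
    im=p["pixels"][:,:,::-1]
    if crop: im=im[crop[1]:crop[3],crop[0]:crop[2]]
    cv2.imwrite(f"pics/{n}.png",cv2.resize(im,None,fx=k,fy=k,interpolation=cv2.INTER_CUBIC))
def rect(m,p,z,st=None):
    """min area rectangle of a mask's outline mapped to height z: centre, size, angle of long side"""
    c=max(cv2.findContours(m.astype(np.uint8),0,2)[0],key=cv2.contourArea)[:,0,:]
    w=world(p,c,z,st)[:,:2]*1000
    (cx,cy),(a,b),an=cv2.minAreaRect(w.astype(np.float32)); 
    if a<b: a,b,an=b,a,an+90
    return [round(float(v),1) for v in (cx,cy,a,b,(an+90)%180-90)]
E
python3 - <<'E'
from h import *
P,Rw,s=pose(); print(P,s["width"],tips_ahead,s["clock"])
t=get_image("top"); save(t,"top0",k=1.5); sd=get_image("side"); save(sd,"side0",k=1.5)
Z={"model_1_center":.02,"carrier_1_pocket":.008,"carrier_1_tab":.05,"bay_1":.016,"treadle_pad":.053,"slot_long":.016,"spatula":.01,"brush":.006,"powder_jar":.047,"bur_block":.03,"tape_roll":.025}
for n,z in Z.items():
    for img,nm in ((t,"t"),(sd,"s")):
        try:
            for r in masks_of(img,n):
                if r["p"]>.3: print(nm,n,round(r["p"],2),np.round(r["xy"]),(world(img,r["xy"],z)[0]*1000).round(),r["region"].sum(),rect(r["region"],img,z) if nm=="t" else "")
        except Exception as e: print(n,e)
E
```

```text
pics
[0.14362796 0.55625647 0.24141804] 0.08533367927487838 0.011 0.0
t carrier_1_pocket 0.9 [282. 216.] [453.  19.   8.] 664 [452.1, 18.9, 104.5, 83.4, 9.5]
t carrier_1_pocket 0.51 [256. 182.] [573. 110.   8.] 4 [569.9, 100.8, 10.9, 0.0, 0.7]
t carrier_1_pocket 0.33 [187. 201.] [503. 353.   8.] 2809 [496.9, 347.2, 246.9, 147.6, -6.5]
s carrier_1_pocket 0.81 [281. 202.] [457.  47.   8.] 395 
t carrier_1_tab 0.95 [284. 217.] [448.  12.  50.] 626 [445.9, 20.2, 98.7, 78.0, 8.6]
s carrier_1_tab 0.7 [283. 201.] [435. 128.  50.] 354 
t bay_1 0.83 [340. 172.] [ 615. -186.   16.] 2899 [621.3, -175.1, 319.7, 124.8, 89.0]
s bay_1 0.95 [248. 175.] [ 622. -154.   16.] 1145 
s bay_1 0.5 [254. 156.] [ 656. -368.   16.] 152 
t treadle_pad 0.82 [371. 169.] [ 618. -288.   53.] 508 [621.0, -282.0, 89.4, 70.0, 0.9]
t treadle_pad 0.46 [225. 196.] [517. 218.  53.] 309 [510.1, 199.7, 197.5, 22.0, -5.9]
s treadle_pad 0.64 [255. 156.] [ 622. -258.   53.] 174 
t slot_long 0.97 [189. 201.] [503. 345.  16.] 2737 [497.8, 346.3, 242.0, 144.3, -7.1]
s slot_long 0.71 [246. 245.] [493. 361.  16.] 2738 
t spatula 0.53 [284. 218.] [447.  13.  10.] 628 [450.7, 18.1, 100.9, 79.6, 9.4]
t spatula 0.49 [228. 197.] [519. 210.  10.] 332 [516.8, 199.9, 209.7, 26.1, -5.2]
s spatula 0.83 [259. 222.] [494. 205.  10.] 256 
t powder_jar 0.7 [230. 194.] [525. 201.  47.] 279 [509.5, 199.3, 201.2, 21.9, -5.0]
s powder_jar 0.64 [244. 244.] [485. 412.  47.] 2687 
s powder_jar 0.6 [221. 194.] [644. 111.  47.] 182 
t bur_block 0.72 [278. 176.] [594.  33.  30.] 290 [595.5, 38.2, 84.2, 45.3, -74.8]
s bur_block 0.69 [240. 199.] [584.  96.  30.] 211 
t tape_roll 0.79 [132. 210.] [467. 542.  25.] 215 [436.8, 578.5, 85.6, 39.6, -35.6]
s tape_roll 0.83 [254. 294.] [413. 590.  25.] 960
```

View pics/top0.png

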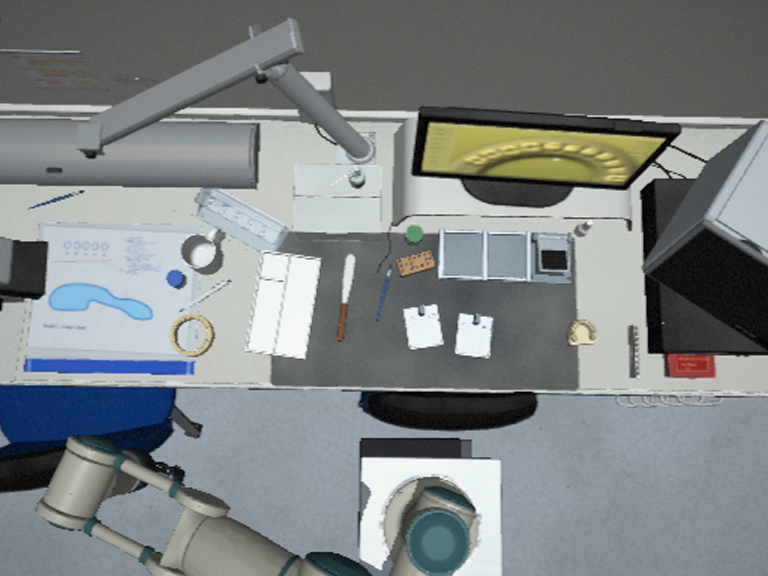

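View pics/side0.png

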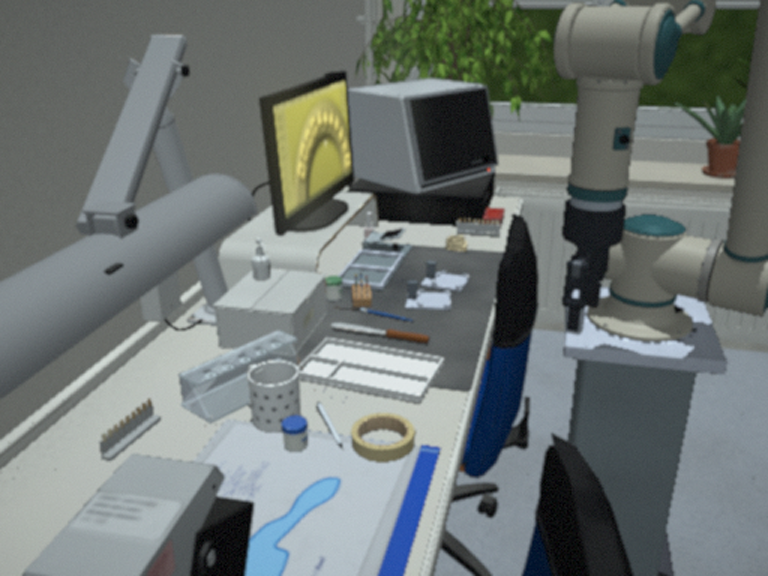

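The top view shows two carriers with their tabs at the far side, at px (282,216) and (316,222). One model is at (388,221), the dock and treadle at about (340,172), and the tray, spatula, brush, bur block and green jar are also in view. I see only one model so far, so I'll get the numbers and then move.

```bash
python3 - <<'E'
from h import *
P,Rw,s=pose(); print(Rw.round(3)); 
w=get_image("wrist"); print(np.round(w["hand_eye"],3),w["vfov"])
t=get_image("top")
for n,uv,z in (("model",(388,221),.02),("tab1",(280.5,205),.05),("tab2",(318,210),.05),("pad?",(367,170),.053),("jar",(276,156),.047),("blue",(117,186),.047)): print(n,(world(t,uv,z)[0]*1000).round())
f,Rc,C=cam(t); print(C)
E
```

```text
[[ 0.25   0.968  0.   ]
 [ 0.968 -0.25   0.   ]
 [ 0.     0.    -1.   ]]
[[ 1.     0.    -0.     0.   ]
 [-0.     0.944  0.329 -0.085]
 [ 0.    -0.329  0.944 -0.132]
 [ 0.     0.     0.     1.   ]] 71.67769800023785
model [ 441. -352.   20.]
tab1 [488.  26.  50.]
tab2 [ 472. -103.   50.]
pad? [ 615. -275.   53.]
jar [662.  43.  47.]
blue [546. 593.  47.]
[0.25225677 0.12202941 1.69389717]
```

Emit:
play_rows --series '[{"fingers":-1,"dx":18,"dy":-34,"dz":6},{"fingers":-1,"dx":18,"dy":-34,"dz":6},{"fingers":-1,"dx":18,"dy":-34,"dz":6},{"fingers":-1,"dx":18,"dy":-34,"dz":6},{"fingers":-1,"dx":18,"dy":-34,"dz":6},{"fingers":-1,"dx":18,"dy":-34,"dz":6},{"fingers":-1,"dx":18,"dy":-34,"dz":6},{"fingers":-1,"dx":18,"dy":-34,"dz":6},{"fingers":-1,"dx":18,"dy":-34,"dz":6},{"fingers":-1,"dx":18,"dy":-34,"dz":6},{"fingers":-1,"dx":18,"dy":-34,"dz":6},{"fingers":-1,"dx":18,"dy":-34,"dz":6},{"fingers":-1,"dx":18,"dy":-34,"dz":6},{"fingers":-1,"dx":18,"dy":-34,"dz":6},{"fingers":-1,"dx":18,"dy":-34,"dz":6},{"fingers":-1,"dx":18,"dy":-34,"dz":6},{"fingers":-1,"dx":18,"dy":-34,"dz":6}]'

```text
invalid input at $.series[0]: expected keys fingers, dx, dy, dz, turn
```

Emit:
play_rows --series '[{"fingers":-1,"dx":18,"dy":-34,"dz":6,"turn":0.015},{"fingers":-1,"dx":18,"dy":-34,"dz":6,"turn":0.015},{"fingers":-1,"dx":18,"dy":-34,"dz":6,"turn":0.015},{"fingers":-1,"dx":18,"dy":-34,"dz":6,"turn":0.015},{"fingers":-1,"dx":18,"dy":-34,"dz":6,"turn":0.015},{"fingers":-1,"dx":18,"dy":-34,"dz":6,"turn":0.015},{"fingers":-1,"dx":18,"dy":-34,"dz":6,"turn":0.015},{"fingers":-1,"dx":18,"dy":-34,"dz":6,"turn":0.015},{"fingers":-1,"dx":18,"dy":-34,"dz":6,"turn":0.015},{"fingers":-1,"dx":18,"dy":-34,"dz":6,"turn":0.015},{"fingers":-1,"dx":18,"dy":-34,"dz":6,"turn":0.015},{"fingers":-1,"dx":18,"dy":-34,"dz":6,"turn":0.015},{"fingers":-1,"dx":18,"dy":-34,"dz":6,"turn":0.015},{"fingers":-1,"dx":18,"dy":-34,"dz":6,"turn":0.015},{"fingers":-1,"dx":18,"dy":-34,"dz":6,"turn":0.015},{"fingers":-1,"dx":18,"dy":-34,"dz":6,"turn":0.015},{"fingers":-1,"dx":18,"dy":-34,"dz":6,"turn":0.015}]'

```text
clock: 2.72
position: [0.4524, -0.0426, 0.3494]
ee_rot: [0.002, 0.697, 0.717, 0.005]
contact_force: [0.1, -0.2, 0.7]
width: 0.0852
```

```bash
cat > look.py <<'E'
import sys
from h import *
# usage: look.py name label:z ...
st=pose(); P,Rw,s=st
print("tcp",(P*1000).round(1),"yaw",round(np.arctan2(Rw[1,0],Rw[0,0]),4),"w",round(s["width"]*1000,1),"F",np.round(s["contact_force"],1),"t",round(s["clock"],1))
w=get_image("wrist")
if sys.argv[1]!="-": save(w,sys.argv[1],k=1.5)
for a in sys.argv[2:]:
    n,z=a.split(":")
    for r in masks_of(w,n):
        if r["p"]>.3: print(n,round(r["p"],2),np.round(r["xy"]),(world(w,r["xy"],float(z),st)[0]*1000).round(),r["region"].sum(),rect(r["region"],w,float(z),st) if r["region"].sum()>9 else "")
E
python3 look.py w1 treadle_pad:.053 bay_1:.016 carrier_1_pocket:.008 carrier_1_tab:.05 model_1_center:.015
```

```text
tcp [452.4 -42.6 349.4] yaw 1.6004 w 85.2 F [ 0.1 -0.2  0.7] t 2.7
treadle_pad 0.85 [122. 236.] [ 617. -279.   53.] 1618 [618.4, -276.4, 90.5, 72.4, 7.1]
bay_1 0.66 [186. 229.] [ 618. -171.   16.] 8958 [620.1, -177.1, 325.5, 129.4, -89.8]
carrier_1_pocket 0.69 [289. 142.] [444.  20.   8.] 2451 [455.2, 21.5, 108.2, 80.4, 8.6]
carrier_1_pocket 0.34 [465. 169.] [484. 347.   8.] 9929 [499.9, 352.1, 248.5, 156.9, -6.8]
carrier_1_tab 0.71 [466. 175.] [484. 317.  50.] 9790 [487.6, 316.3, 223.6, 142.4, -7.3]
carrier_1_tab 0.57 [290. 143.] [440.  15.  50.] 2524 [447.5, 16.2, 101.2, 73.4, 9.5]
model_1_center 0.41 [333. 190.] [531. 107.  15.] 283 [528.2, 110.7, 133.0, 9.7, -13.5]
```

View pics/w1.png

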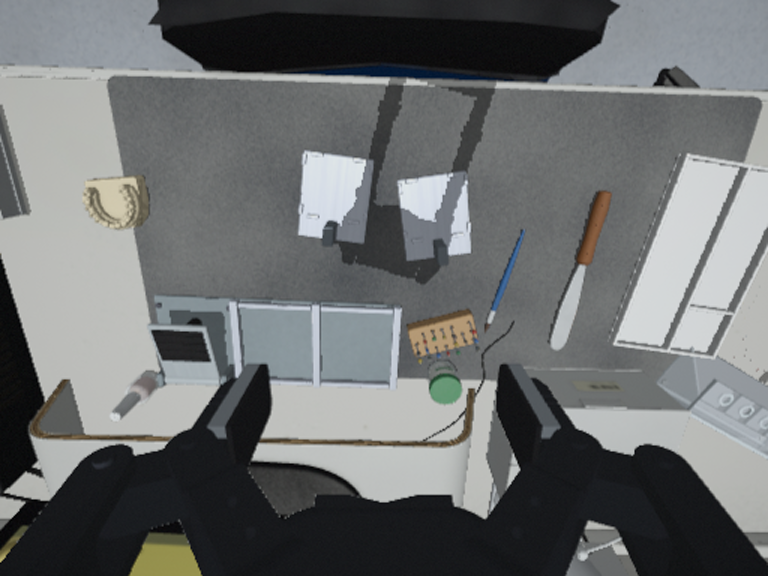

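```bash
python3 - <<'E'
from h import *
st=pose(); w=get_image("wrist")
def q(n,uv,z): print(n,(world(w,np.array(uv)/1.5,z,st)*1000).round()[:,:2].tolist())
q("pad",[(162,330),(205,329),(210,360),(168,361),(187,345)],.053)
q("model top/base",[(85,178),(147,178),(149,218),(117,230),(117,202)],.014)
q("c1",[(398,183),(467,172),(470,253),(405,262)],.008); q("tab1",[(440,262),(440,240)],.05)
q("c2",[(303,151),(373,158),(365,243),(299,237)],.008); q("tab2",[(329,243),(329,222)],.05)
q("brush",[(522,230),(488,330)],.006); q("spat",[(603,192),(558,349)],.01)
q("tray",[(687,153),(613,343),(715,356)],.016)
q("dock inner",[(238,305),(312,305),(320,303),(392,306),(397,388),(324,386),(316,386),(243,384)],.016)
E
```

```text
pad [[583.0, -295.0], [580.0, -244.0], [622.0, -243.0], [624.0, -294.0], [602.0, -268.0]]
model top/base [[414.0, -375.0], [412.0, -305.0], [457.0, -310.0], [473.0, -350.0], [440.0, -344.0]]
c1 [[410.0, -21.0], [395.0, 57.0], [490.0, 70.0], [504.0, -9.0]]
tab1 [[491.0, 28.0], [466.0, 26.0]]
c2 [[378.0, -129.0], [383.0, -51.0], [482.0, -58.0], [477.0, -138.0]]
tab2 [[472.0, -97.0], [449.0, -96.0]]
brush [[461.0, 131.0], [595.0, 105.0]]
spat [[413.0, 217.0], [618.0, 201.0]]
tray [[367.0, 297.0], [604.0, 268.0], [620.0, 408.0]]
dock inner [[564.0, -216.0], [561.0, -123.0], [558.0, -113.0], [560.0, -23.0], [681.0, -11.0], [680.0, -111.0], [680.0, -122.0], [680.0, -220.0]]
```

Emit:
play_rows --series '[{"fingers":1,"dx":15,"dy":-36,"dz":0,"turn":-0.004},{"fingers":1,"dx":15,"dy":-36,"dz":0,"turn":-0.004},{"fingers":1,"dx":15,"dy":-36,"dz":-10,"turn":-0.004},{"fingers":1,"dx":15,"dy":-36,"dz":-10,"turn":-0.004},{"fingers":1,"dx":15,"dy":-36,"dz":-10,"turn":-0.004},{"fingers":1,"dx":15,"dy":-34,"dz":-20,"turn":-0.004},{"fingers":1,"dx":15,"dy":-10,"dz":-20,"turn":-0.004},{"fingers":1,"dx":5,"dy":0,"dz":-40,"turn":0},{"fingers":1,"dx":0,"dy":0,"dz":-40,"turn":0},{"fingers":1,"dx":0,"dy":0,"dz":-20,"turn":0},{"fingers":1,"dx":0,"dy":0,"dz":0,"turn":0}]'

```text
clock: 3.98
position: [0.565, -0.2536, 0.1772]
ee_rot: [0.006, 0.695, 0.719, 0.008]
contact_force: [0.8, -0.4, -0.4]
width: 0.0001
```

```bash
python3 look.py w2 treadle_pad:.053
```

```text
tcp [ 565.  -253.6  177.2] yaw 1.6042 w 0.1 F [ 0.8 -0.4 -0.4] t 4.0
treadle_pad 0.58 [224. 219.] [ 607. -285.   53.] 3454 [616.7, -279.7, 82.4, 69.2, 1.7]
```

View w2.

View pics/w2.png

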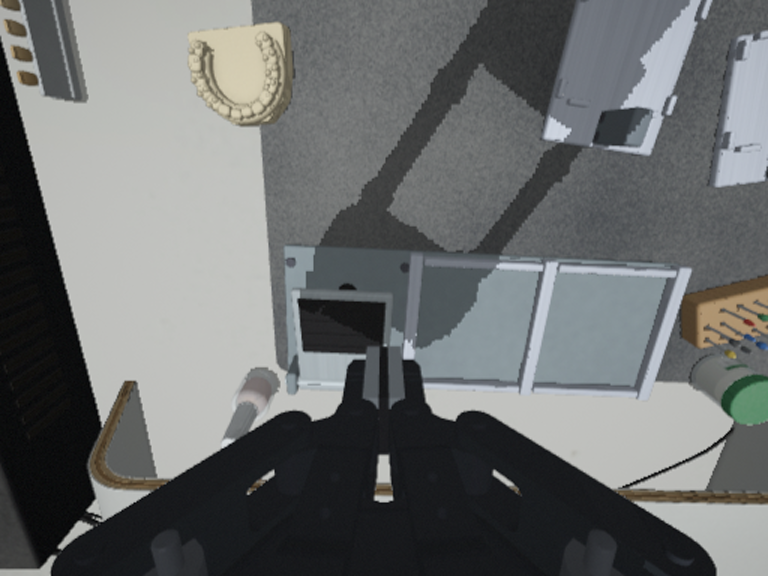

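```bash
python3 - <<'E'
from h import *
st=pose(); w=get_image("wrist")
def q(n,uv,z): print(n,(world(w,np.array(uv)/1.5,z,st)*1000).round()[:,:2].tolist())
q("pad",[(302,299),(384,303),(384,352),(302,351),(343,327)],.053)
q("dock rim outer",[(412,255),(688,267),(651,397),(528,393),(412,390)],.016)
q("div",[(545,265),(552,265),(527,390),(533,390)],.016)
q("model base",[(200,28),(288,25),(292,90)],.014)
q("tab2 top",[(606,108),(650,110),(640,145),(598,140)],.05)
E
```

```text
pad [[589.0, -311.0], [590.0, -253.0], [630.0, -252.0], [631.0, -312.0], [610.0, -282.0]]
dock rim outer [[565.0, -232.0], [568.0, -17.0], [689.0, -13.0], [688.0, -122.0], [689.0, -225.0]]
div [[570.0, -128.0], [570.0, -123.0], [685.0, -124.0], [685.0, -119.0]]
model base [[419.0, -377.0], [416.0, -320.0], [453.0, -319.0]]
tab2 top [[460.0, -124.0], [460.0, -98.0], [480.0, -98.0], [478.0, -125.0]]
```

Emit:
play_rows --series '[{"fingers":1,"dx":19,"dy":-13,"dz":-10,"turn":-0.01},{"fingers":1,"dx":18,"dy":-13,"dz":-20,"turn":-0.01},{"fingers":1,"dx":0,"dy":0,"dz":-30,"turn":-0.01},{"fingers":1,"dx":0,"dy":0,"dz":-20,"turn":0},{"fingers":1,"dx":0,"dy":0,"dz":-10,"turn":0},{"fingers":1,"dx":0,"dy":0,"dz":-10,"turn":0},{"fingers":1,"dx":0,"dy":0,"dz":0,"turn":0}]'

```text
clock: 4.72
position: [0.6181, -0.2846, 0.103]
ee_rot: [0.031, 0.704, 0.71, 0.014]
contact_force: [0.0, 0.1, -0.4]
width: 0.0004
```

```bash
python3 look.py - ; python3 -c "
from h import *
P,Rw,s=pose();print(np.round(s['qpos'],3),np.round(s['qd'],3));print(Rw.round(3))"
```

```text
tcp [ 618.1 -284.6  103. ] yaw 1.5785 w 0.4 F [ 0.   0.1 -0.4] t 4.7
[-0.54   0.493  1.52   0.015  1.059 -2.126] [-0.002 -0.015 -0.023 -0.001  0.    -0.002]
[[-0.008  0.998  0.066]
 [ 1.     0.009 -0.025]
 [-0.026  0.066 -0.997]]
```

Emit:
play_rows --series '[{"fingers":1,"dx":0,"dy":0,"dz":0,"turn":0},{"fingers":1,"dx":0,"dy":0,"dz":0,"turn":0}]'

```text
clock: 4.93
position: [0.6203, -0.2855, 0.1078]
ee_rot: [0.035, 0.703, 0.71, 0.015]
contact_force: [0.4, 0.7, 1.1]
width: 0.0001
```

```bash
python3 -c "
from h import *
P,Rw,s=pose();print(P,np.round(s['qpos'],3),np.round(s['qd'],3));print(Rw.round(3))"
```

```text
[ 0.62029161 -0.28546875  0.10782576] [-0.54   0.489  1.517  0.015  1.061 -2.126] [ 0.002 -0.019 -0.018  0.001  0.006 -0.001]
[[-0.008  0.997  0.071]
 [ 1.     0.01  -0.028]
 [-0.028  0.07  -0.997]]
```

Emit:
play_rows --series '[{"fingers":1,"dx":0,"dy":0,"dz":0,"turn":0},{"fingers":1,"dx":0,"dy":0,"dz":0,"turn":0},{"fingers":1,"dx":0,"dy":0,"dz":0,"turn":0},{"fingers":1,"dx":0,"dy":0,"dz":0,"turn":0}]'

```text
clock: 5.27
position: [0.6217, -0.2863, 0.112]
ee_rot: [0.038, 0.703, 0.71, 0.016]
contact_force: [-0.7, 0.5, -0.7]
width: -0.0003
```

```bash
python3 -c "
from h import *
P,Rw,s=pose();print(P,np.round(s['qpos'],3),np.round(s['qd'],3));print(Rw.round(3)[:,2],np.round(s['effort'],1))"
```

```text
[ 0.62171255 -0.28632382  0.11195885] [-0.54   0.485  1.513  0.015  1.062 -2.126] [-0.    -0.006 -0.002  0.     0.001  0.001]
[ 0.076 -0.031 -0.997] [  0.  -51.7 -22.5   0.1  -0.4  -0. ]
```

Emit:
play_rows --series '[{"fingers":1,"dx":-8,"dy":2,"dz":-10,"turn":0},{"fingers":1,"dx":-8,"dy":2,"dz":-10,"turn":0},{"fingers":1,"dx":-4,"dy":2,"dz":-10,"turn":0},{"fingers":1,"dx":0,"dy":0,"dz":-5,"turn":0},{"fingers":1,"dx":0,"dy":0,"dz":0,"turn":0}]'

```text
clock: 5.68
position: [0.6023, -0.2811, 0.0778]
ee_rot: [0.04, 0.703, 0.71, 0.016]
contact_force: [1.0, -0.0, -0.2]
width: 0.0001
```

```bash
cat > st.py <<'E'
from h import *
P,Rw,s=pose();print((P*1000).round(1),"yaw",round(np.arctan2(Rw[1,0],Rw[0,0]),4),"zax",Rw.round(3)[:,2],"F",np.round(s["contact_force"],1),"w",round(s["width"]*1000,1),"t",round(s["clock"],1),np.round(s['qpos'],3))
E
python3 st.py
```

```text
[ 602.3 -281.1   77.8] yaw 1.5782 zax [ 0.08  -0.033 -0.996] F [ 1.  -0.  -0.2] w 0.1 t 5.7 [-0.548  0.489  1.606  0.016  0.961 -2.137]
```

Emit:
play_rows --series '[{"fingers":1,"dx":0,"dy":0,"dz":-6,"turn":0},{"fingers":1,"dx":0,"dy":0,"dz":-6,"turn":0},{"fingers":1,"dx":0,"dy":0,"dz":-6,"turn":0},{"fingers":1,"dx":0,"dy":0,"dz":-6,"turn":0}]'

```text
clock: 6.02
position: [0.6043, -0.2825, 0.055]
ee_rot: [0.043, 0.703, 0.71, 0.017]
contact_force: [-3.6, 0.5, 6.1]
width: -0.0002
```

```bash
python3 st.py
```

```text
[ 604.3 -282.5   55. ] yaw 1.5784 zax [ 0.084 -0.036 -0.996] F [-3.6  0.5  6.1] w -0.2 t 6.0 [-0.548  0.513  1.628  0.017  0.909 -2.138]
```

Emit:
play_rows --series '[{"fingers":1,"dx":0,"dy":0,"dz":-4,"turn":0},{"fingers":1,"dx":0,"dy":0,"dz":-3,"turn":0}]'

```text
clock: 6.18
position: [0.6034, -0.2824, 0.0478]
ee_rot: [0.042, 0.703, 0.71, 0.016]
contact_force: [-3.4, 1.3, 8.5]
width: -0.0
```

```bash
python3 st.py
```

```text
[ 603.4 -282.4   47.8] yaw 1.5791 zax [ 0.082 -0.036 -0.996] F [-3.4  1.3  8.5] w -0.0 t 6.2 [-0.549  0.521  1.636  0.015  0.897 -2.138]
```

Emit:
play_rows --series '[{"fingers":1,"dx":0,"dy":0,"dz":-3,"turn":0},{"fingers":1,"dx":0,"dy":0,"dz":-3,"turn":0},{"fingers":1,"dx":0,"dy":0,"dz":-2,"turn":0}]'

```text
clock: 6.43
position: [0.6034, -0.2825, 0.0477]
ee_rot: [0.043, 0.703, 0.71, 0.016]
contact_force: [-4.2, 1.9, 10.7]
width: 0.0003
```

```bash
python3 st.py
```

```text
[ 603.4 -282.5   47.7] yaw 1.5798 zax [ 0.083 -0.037 -0.996] F [-4.2  1.9 10.7] w 0.3 t 6.4 [-0.548  0.52   1.638  0.015  0.893 -2.139]
```

Emit:
play_rows --series '[{"fingers":1,"dx":0,"dy":0,"dz":-5,"turn":0},{"fingers":1,"dx":0,"dy":0,"dz":-5,"turn":0},{"fingers":1,"dx":0,"dy":0,"dz":-5,"turn":0},{"fingers":1,"dx":0,"dy":0,"dz":-5,"turn":0},{"fingers":1,"dx":0,"dy":0,"dz":-5,"turn":0},{"fingers":1,"dx":0,"dy":0,"dz":-5,"turn":0},{"fingers":1,"dx":0,"dy":0,"dz":-5,"turn":0},{"fingers":1,"dx":0,"dy":0,"dz":-5,"turn":0},{"fingers":1,"dx":0,"dy":0,"dz":-5,"turn":0},{"fingers":1,"dx":0,"dy":0,"dz":-5,"turn":0}]'

```text
clock: 7.27
position: [0.6032, -0.2824, 0.0469]
ee_rot: [0.054, 0.7, 0.711, 0.017]
contact_force: [-10.2, 4.5, 29.3]
width: 0.0001
```

```bash
python3 st.py
```

```text
[ 603.2 -282.4   46.9] yaw 1.5838 zax [ 0.1   -0.051 -0.994] F [-10.2   4.5  29.3] w 0.1 t 7.3 [-0.547  0.513  1.658  0.012  0.859 -2.14 ]
```

Emit:
play_rows --series '[{"fingers":1,"dx":0,"dy":0,"dz":6,"turn":0},{"fingers":1,"dx":0,"dy":0,"dz":10,"turn":0},{"fingers":1,"dx":0,"dy":0,"dz":15,"turn":0},{"fingers":0,"dx":0,"dy":0,"dz":20,"turn":0},{"fingers":-1,"dx":-10,"dy":0,"dz":25,"turn":0},{"fingers":-1,"dx":-25,"dy":-5,"dz":20,"turn":0},{"fingers":-1,"dx":-25,"dy":-10,"dz":15,"turn":0},{"fingers":-1,"dx":-25,"dy":-10,"dz":10,"turn":0},{"fingers":-1,"dx":-25,"dy":-10,"dz":10,"turn":0},{"fingers":-1,"dx":-25,"dy":-10,"dz":10,"turn":0},{"fingers":-1,"dx":-20,"dy":-10,"dz":0,"turn":0},{"fingers":-1,"dx":0,"dy":0,"dz":0,"turn":0},{"fingers":-1,"dx":0,"dy":0,"dz":0,"turn":0}]'

```text
clock: 8.35
position: [0.4473, -0.3404, 0.1964]
ee_rot: [0.06, 0.699, 0.712, 0.018]
contact_force: [0.6, 0.3, 0.2]
width: 0.0853
```

```bash
python3 st.py; python3 look.py w3 model_1_center:.007
```

```text
[ 447.3 -340.4  196.4] yaw 1.5868 zax [ 0.11  -0.058 -0.992] F [0.6 0.3 0.2] w 85.3 t 8.3 [-0.799  0.225  1.702  0.043  1.097 -2.406]
tcp [ 447.3 -340.4  196.4] yaw 1.5868 w 85.3 F [0.6 0.3 0.2] t 8.3
model_1_center 0.44 [507. 300.] [665.  31.   7.] 196 [671.6, 31.6, 51.3, 14.7, 22.4]
```

Emit:
play_rows --series '[{"fingers":-1,"dx":0,"dy":0,"dz":40,"turn":0},{"fingers":-1,"dx":0,"dy":0,"dz":40,"turn":0},{"fingers":-1,"dx":0,"dy":0,"dz":40,"turn":0}]'

```text
clock: 8.7
position: [0.4448, -0.3327, 0.306]
ee_rot: [0.045, 0.698, 0.714, 0.019]
contact_force: [1.3, -0.7, -1.4]
width: 0.0859
```

```bash
python3 st.py
```

```text
[ 444.8 -332.7  306. ] yaw 1.5922 zax [ 0.09  -0.035 -0.995] F [ 1.3 -0.7 -1.4] w 85.9 t 8.7 [-0.793  0.167  1.499  0.04   1.388 -2.392]
```

Emit:
play_rows --series '[{"fingers":-1,"dx":0,"dy":0,"dz":0,"turn":0},{"fingers":-1,"dx":0,"dy":0,"dz":0,"turn":0},{"fingers":-1,"dx":0,"dy":0,"dz":0,"turn":0}]'

```text
clock: 8.95
position: [0.4519, -0.3346, 0.3153]
ee_rot: [0.054, 0.696, 0.716, 0.02]
contact_force: [-0.0, 0.9, 0.5]
width: 0.0853
```

```bash
python3 st.py
```

```text
[ 451.9 -334.6  315.3] yaw 1.596 zax [ 0.105 -0.047 -0.993] F [-0.   0.9  0.5] w 85.3 t 8.9 [-0.787  0.164  1.482  0.042  1.389 -2.391]
```

Emit:
play_rows --series '[{"fingers":-1,"dx":0,"dy":0,"dz":-40,"turn":0},{"fingers":-1,"dx":0,"dy":0,"dz":-40,"turn":0},{"fingers":-1,"dx":0,"dy":0,"dz":-40,"turn":0}]'

```text
clock: 9.2
position: [0.4585, -0.3377, 0.2001]
ee_rot: [0.065, 0.694, 0.716, 0.02]
contact_force: [0.8, -0.1, -0.4]
width: 0.0854
```

```bash
python3 st.py
```

```text
[ 458.5 -337.7  200.1] yaw 1.5981 zax [ 0.121 -0.062 -0.991] F [ 0.8 -0.1 -0.4] w 85.4 t 9.2 [-0.783  0.227  1.691  0.047  1.094 -2.404]
```

Emit:
play_rows --series '[{"fingers":-1,"dx":0,"dy":0,"dz":0,"turn":0},{"fingers":-1,"dx":0,"dy":0,"dz":0,"turn":0},{"fingers":-1,"dx":0,"dy":0,"dz":0,"turn":0}]'

```text
clock: 9.45
position: [0.4537, -0.3309, 0.1881]
ee_rot: [0.052, 0.694, 0.717, 0.02]
contact_force: [0.3, 0.4, 0.6]
width: 0.0854
```

```bash
python3 st.py
```

```text
[ 453.7 -330.9  188.1] yaw 1.6009 zax [ 0.104 -0.044 -0.994] F [0.3 0.4 0.6] w 85.4 t 9.4 [-0.781  0.237  1.706  0.047  1.094 -2.404]
```

View pics/w3.png

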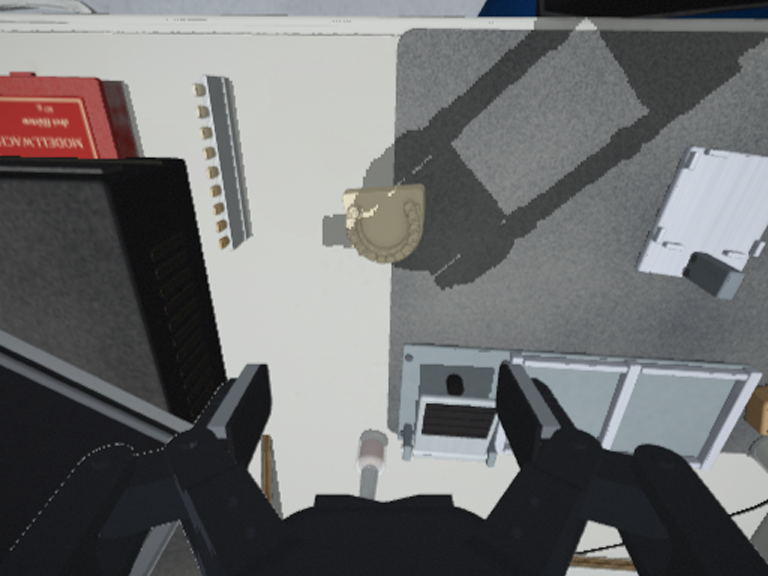

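The model is near px (255,150) in w3, and I see only the one. The tool has picked up about 6° of tilt from joint lag. Rising with a sharp start and soft stop, then falling with the opposite, should work it out again.

Emit:
play_rows --series '[{"fingers":-1,"dx":0,"dy":0,"dz":41,"turn":0},{"fingers":-1,"dx":0,"dy":0,"dz":41,"turn":0},{"fingers":-1,"dx":0,"dy":0,"dz":32,"turn":0},{"fingers":-1,"dx":0,"dy":0,"dz":22,"turn":0},{"fingers":-1,"dx":0,"dy":0,"dz":14,"turn":0},{"fingers":-1,"dx":0,"dy":0,"dz":8,"turn":0},{"fingers":-1,"dx":0,"dy":0,"dz":4,"turn":0},{"fingers":-1,"dx":0,"dy":0,"dz":0,"turn":0},{"fingers":-1,"dx":0,"dy":0,"dz":0,"turn":0}]'

```text
clock: 10.2
position: [0.4573, -0.3324, 0.377]
ee_rot: [0.067, 0.693, 0.718, 0.021]
contact_force: [-0.1, 0.3, -0.2]
width: 0.0856
```

```bash
python3 st.py
```

```text
[ 457.3 -332.4  377. ] yaw 1.6014 zax [ 0.125 -0.063 -0.99 ] F [-0.1  0.3 -0.2] w 85.6 t 10.2 [-0.778  0.14   1.367  0.043  1.502 -2.384]
```

Emit:
play_rows --series '[{"fingers":-1,"dx":0,"dy":0,"dz":-5,"turn":0},{"fingers":-1,"dx":0,"dy":0,"dz":-10,"turn":0},{"fingers":-1,"dx":0,"dy":0,"dz":-16,"turn":0},{"fingers":-1,"dx":0,"dy":0,"dz":-24,"turn":0},{"fingers":-1,"dx":0,"dy":0,"dz":-32,"turn":0},{"fingers":-1,"dx":0,"dy":0,"dz":-41,"turn":0},{"fingers":-1,"dx":0,"dy":0,"dz":0,"turn":0},{"fingers":-1,"dx":0,"dy":0,"dz":0,"turn":0},{"fingers":-1,"dx":0,"dy":0,"dz":0,"turn":0}]'

```text
clock: 10.95
position: [0.452, -0.3272, 0.2342]
ee_rot: [0.059, 0.693, 0.718, 0.021]
contact_force: [0.5, 0.2, 0.1]
width: 0.0852
```

```bash
python3 st.py
```

```text
[ 452.  -327.2  234.2] yaw 1.602 zax [ 0.113 -0.052 -0.992] F [0.5 0.2 0.1] w 85.2 t 10.9 [-0.778  0.192  1.648  0.046  1.185 -2.398]
```

Emit:
play_rows --series '[{"fingers":-1,"dx":0,"dy":0,"dz":41,"turn":0},{"fingers":-1,"dx":0,"dy":0,"dz":41,"turn":0},{"fingers":-1,"dx":0,"dy":0,"dz":41,"turn":0},{"fingers":-1,"dx":0,"dy":0,"dz":0,"turn":0},{"fingers":-1,"dx":0,"dy":0,"dz":-5,"turn":0},{"fingers":-1,"dx":0,"dy":0,"dz":-10,"turn":0},{"fingers":-1,"dx":0,"dy":0,"dz":-16,"turn":0},{"fingers":-1,"dx":0,"dy":0,"dz":-24,"turn":0},{"fingers":-1,"dx":0,"dy":0,"dz":-32,"turn":0},{"fingers":-1,"dx":0,"dy":0,"dz":-24,"turn":0},{"fingers":-1,"dx":0,"dy":0,"dz":-16,"turn":0},{"fingers":-1,"dx":0,"dy":0,"dz":-10,"turn":0},{"fingers":-1,"dx":0,"dy":0,"dz":-5,"turn":0},{"fingers":-1,"dx":0,"dy":0,"dz":0,"turn":0},{"fingers":-1,"dx":0,"dy":0,"dz":0,"turn":0}]'

```text
clock: 12.2
position: [0.4517, -0.3268, 0.2204]
ee_rot: [0.068, 0.693, 0.717, 0.021]
contact_force: [-0.5, 0.1, -0.4]
width: 0.0856
```

```bash
python3 st.py
```

```text
[ 451.7 -326.8  220.4] yaw 1.6011 zax [ 0.127 -0.065 -0.99 ] F [-0.5  0.1 -0.4] w 85.6 t 12.2 [-0.778  0.192  1.686  0.047  1.128 -2.401]
```

Emit:
play_rows --series '[{"fingers":-1,"dx":0,"dy":0,"dz":41,"turn":0},{"fingers":-1,"dx":0,"dy":0,"dz":0,"turn":0},{"fingers":-1,"dx":0,"dy":0,"dz":0,"turn":0},{"fingers":-1,"dx":0,"dy":0,"dz":41,"turn":0},{"fingers":-1,"dx":0,"dy":0,"dz":0,"turn":0},{"fingers":-1,"dx":0,"dy":0,"dz":0,"turn":0},{"fingers":-1,"dx":0,"dy":0,"dz":41,"turn":0},{"fingers":-1,"dx":0,"dy":0,"dz":0,"turn":0},{"fingers":-1,"dx":0,"dy":0,"dz":0,"turn":0}]'

```text
clock: 12.95
position: [0.4509, -0.3259, 0.348]
ee_rot: [0.069, 0.693, 0.717, 0.021]
contact_force: [0.2, 0.3, -0.8]
width: 0.0856
```

```bash
python3 st.py
```

```text
[ 450.9 -325.9  348. ] yaw 1.601 zax [ 0.128 -0.066 -0.99 ] F [ 0.2  0.3 -0.8] w 85.6 t 12.9 [-0.778  0.128  1.45   0.043  1.425 -2.387]
```

Emit:
play_rows --series '[{"fingers":-1,"dx":0,"dy":0,"dz":-41,"turn":0},{"fingers":-1,"dx":0,"dy":0,"dz":0,"turn":0},{"fingers":-1,"dx":0,"dy":0,"dz":0,"turn":0},{"fingers":-1,"dx":0,"dy":0,"dz":-41,"turn":0},{"fingers":-1,"dx":0,"dy":0,"dz":0,"turn":0},{"fingers":-1,"dx":0,"dy":0,"dz":0,"turn":0},{"fingers":-1,"dx":0,"dy":0,"dz":-41,"turn":0},{"fingers":-1,"dx":0,"dy":0,"dz":0,"turn":0},{"fingers":-1,"dx":0,"dy":0,"dz":0,"turn":0}]'

```text
clock: 13.7
position: [0.4571, -0.3314, 0.2366]
ee_rot: [0.082, 0.692, 0.717, 0.021]
contact_force: [0.7, -1.6, 2.5]
width: 0.0856
```

```bash
python3 st.py
```

```text
[ 457.1 -331.4  236.6] yaw 1.5995 zax [ 0.147 -0.084 -0.986] F [ 0.7 -1.6  2.5] w 85.6 t 13.7 [-0.778  0.177  1.666  0.048  1.134 -2.401]
```

Emit:
play_rows --series '[{"fingers":-1,"dx":0,"dy":0,"dz":0,"turn":0},{"fingers":-1,"dx":0,"dy":0,"dz":0,"turn":0},{"fingers":-1,"dx":0,"dy":0,"dz":0,"turn":0},{"fingers":-1,"dx":0,"dy":0,"dz":0,"turn":0}]'

```text
clock: 14.03
position: [0.4655, -0.3394, 0.252]
ee_rot: [0.096, 0.691, 0.716, 0.021]
contact_force: [0.3, -0.1, 0.7]
width: 0.0855
```

```bash
python3 st.py
```

```text
[ 465.5 -339.4  252. ] yaw 1.5976 zax [ 0.167 -0.103 -0.981] F [ 0.3 -0.1  0.7] w 85.5 t 14.0 [-0.778  0.172  1.638  0.048  1.14  -2.4  ]
```

Emit:
play_rows --series '[{"fingers":-1,"dx":0,"dy":0,"dz":0,"turn":0},{"fingers":-1,"dx":0,"dy":0,"dz":0,"turn":0},{"fingers":-1,"dx":0,"dy":0,"dz":0,"turn":0},{"fingers":-1,"dx":0,"dy":0,"dz":0,"turn":0},{"fingers":-1,"dx":0,"dy":0,"dz":0,"turn":0},{"fingers":-1,"dx":0,"dy":0,"dz":0,"turn":0}]'

```text
clock: 14.53
position: [0.4672, -0.341, 0.2562]
ee_rot: [0.1, 0.691, 0.716, 0.021]
contact_force: [0.4, -0.8, 0.6]
width: 0.0856
```

```bash
python3 st.py
```

```text
[ 467.2 -341.   256.2] yaw 1.5971 zax [ 0.172 -0.108 -0.979] F [ 0.4 -0.8  0.6] w 85.6 t 14.5 [-0.778  0.169  1.632  0.048  1.141 -2.4  ]
```

Emit:
play_rows --series '[{"fingers":-1,"dx":0,"dy":0,"dz":-8,"turn":0},{"fingers":-1,"dx":0,"dy":0,"dz":-16,"turn":0},{"fingers":-1,"dx":0,"dy":0,"dz":-25,"turn":0},{"fingers":-1,"dx":0,"dy":0,"dz":-34,"turn":0},{"fingers":-1,"dx":0,"dy":0,"dz":-41,"turn":0}]'

```text
clock: 14.95
position: [0.472, -0.3456, 0.137]
ee_rot: [0.111, 0.69, 0.715, 0.021]
contact_force: [1.1, -1.3, -0.9]
width: 0.0851
```

```bash
python3 st.py
```

```text
[ 472.  -345.6  137. ] yaw 1.5951 zax [ 0.188 -0.123 -0.974] F [ 1.1 -1.3 -0.9] w 85.1 t 14.9 [-0.778  0.267  1.827  0.06   0.826 -2.421]
```

Emit:
play_rows --series '[{"fingers":-1,"dx":0,"dy":0,"dz":0,"turn":0}]'

```text
clock: 15.03
position: [0.4671, -0.3409, 0.1284]
ee_rot: [0.102, 0.69, 0.716, 0.021]
contact_force: [-0.8, 1.5, -1.2]
width: 0.0851
```

```bash
python3 st.py
```

```text
[ 467.1 -340.9  128.4] yaw 1.5968 zax [ 0.175 -0.111 -0.978] F [-0.8  1.5 -1.2] w 85.1 t 15.0 [-0.778  0.274  1.838  0.06   0.825 -2.421]
```

Emit:
play_rows --series '[{"fingers":-1,"dx":0,"dy":0,"dz":0,"turn":0}]'

```text
clock: 15.12
position: [0.4668, -0.3407, 0.1274]
ee_rot: [0.101, 0.691, 0.716, 0.021]
contact_force: [0.8, 0.5, 0.6]
width: 0.0854
```

```bash
python3 st.py
```

```text
[ 466.8 -340.7  127.4] yaw 1.5967 zax [ 0.174 -0.11  -0.979] F [0.8 0.5 0.6] w 85.4 t 15.1 [-0.778  0.275  1.839  0.06   0.825 -2.421]
```

Emit:
play_rows --series '[{"fingers":-1,"dx":0,"dy":0,"dz":0,"turn":0},{"fingers":-1,"dx":0,"dy":0,"dz":0,"turn":0},{"fingers":-1,"dx":0,"dy":0,"dz":0,"turn":0},{"fingers":-1,"dx":0,"dy":0,"dz":0,"turn":0},{"fingers":-1,"dx":0,"dy":0,"dz":0,"turn":0},{"fingers":-1,"dx":0,"dy":0,"dz":0,"turn":0},{"fingers":-1,"dx":0,"dy":0,"dz":0,"turn":0},{"fingers":-1,"dx":0,"dy":0,"dz":0,"turn":0}]'

```text
clock: 15.78
position: [0.4714, -0.3449, 0.1373]
ee_rot: [0.11, 0.69, 0.715, 0.021]
contact_force: [-0.2, -0.2, -0.1]
width: 0.0853
```

```bash
python3 st.py
```

```text
[ 471.4 -344.9  137.3] yaw 1.5954 zax [ 0.186 -0.121 -0.975] F [-0.2 -0.2 -0.1] w 85.3 t 15.8 [-0.778  0.267  1.826  0.06   0.83  -2.42 ]
```

Emit:
play_rows --series '[{"fingers":-1,"dx":0,"dy":0,"dz":8,"turn":0},{"fingers":-1,"dx":0,"dy":0,"dz":16,"turn":0},{"fingers":-1,"dx":0,"dy":0,"dz":25,"turn":0},{"fingers":-1,"dx":0,"dy":0,"dz":34,"turn":0},{"fingers":-1,"dx":0,"dy":0,"dz":30,"turn":0},{"fingers":-1,"dx":0,"dy":0,"dz":20,"turn":0},{"fingers":-1,"dx":0,"dy":0,"dz":12,"turn":0},{"fingers":-1,"dx":0,"dy":0,"dz":6,"turn":0}]'

```text
clock: 16.45
position: [0.4685, -0.3422, 0.2962]
ee_rot: [0.107, 0.69, 0.715, 0.021]
contact_force: [0.7, -1.1, 0.5]
width: 0.0854
```

```bash
python3 st.py
```

```text
[ 468.5 -342.2  296.2] yaw 1.5956 zax [ 0.182 -0.118 -0.976] F [ 0.7 -1.1  0.5] w 85.4 t 16.4 [-0.778  0.144  1.567  0.047  1.217 -2.396]
```

Emit:
play_rows --series '[{"fingers":-1,"dx":0,"dy":0,"dz":0,"turn":0},{"fingers":-1,"dx":0,"dy":0,"dz":0,"turn":0},{"fingers":-1,"dx":0,"dy":0,"dz":0,"turn":0},{"fingers":-1,"dx":0,"dy":0,"dz":0,"turn":0},{"fingers":-1,"dx":0,"dy":0,"dz":0,"turn":0},{"fingers":-1,"dx":0,"dy":0,"dz":0,"turn":0},{"fingers":-1,"dx":0,"dy":0,"dz":0,"turn":0},{"fingers":-1,"dx":0,"dy":0,"dz":0,"turn":0}]'

```text
clock: 17.12
position: [0.467, -0.3408, 0.2928]
ee_rot: [0.104, 0.69, 0.716, 0.021]
contact_force: [-0.1, 0.3, 0.0]
width: 0.0857
```

```bash
python3 st.py
```

```text
[ 467.  -340.8  292.8] yaw 1.5962 zax [ 0.177 -0.113 -0.978] F [-0.1  0.3  0. ] w 85.7 t 17.1 [-0.778  0.146  1.572  0.047  1.216 -2.396]
```

Emit:
play_rows --series '[{"fingers":-1,"dx":0,"dy":0,"dz":41,"turn":0},{"fingers":-1,"dx":0,"dy":0,"dz":0,"turn":0},{"fingers":-1,"dx":0,"dy":0,"dz":0,"turn":0},{"fingers":-1,"dx":0,"dy":0,"dz":41,"turn":0},{"fingers":-1,"dx":0,"dy":0,"dz":0,"turn":0},{"fingers":-1,"dx":0,"dy":0,"dz":0,"turn":0},{"fingers":-1,"dx":0,"dy":0,"dz":41,"turn":0},{"fingers":-1,"dx":0,"dy":0,"dz":0,"turn":0},{"fingers":-1,"dx":0,"dy":0,"dz":0,"turn":0},{"fingers":-1,"dx":0,"dy":0,"dz":0,"turn":0},{"fingers":-1,"dx":0,"dy":0,"dz":0,"turn":0},{"fingers":-1,"dx":0,"dy":0,"dz":0,"turn":0},{"fingers":-1,"dx":0,"dy":0,"dz":0,"turn":0},{"fingers":-1,"dx":0,"dy":0,"dz":0,"turn":0},{"fingers":-1,"dx":0,"dy":0,"dz":0,"turn":0}]'

```text
clock: 18.37
position: [0.4623, -0.3361, 0.4071]
ee_rot: [0.093, 0.691, 0.716, 0.021]
contact_force: [-0.1, 0.1, -1.2]
width: 0.0854
```

```bash
python3 st.py
```

```text
[ 462.3 -336.1  407.1] yaw 1.5977 zax [ 0.162 -0.098 -0.982] F [-0.1  0.1 -1.2] w 85.4 t 18.4 [-0.778  0.119  1.328  0.044  1.509 -2.382]
```

Emit:
play_rows --series '[{"fingers":-1,"dx":0,"dy":0,"dz":-3,"turn":0},{"fingers":-1,"dx":0,"dy":0,"dz":-6,"turn":0},{"fingers":-1,"dx":0,"dy":0,"dz":-9,"turn":0},{"fingers":-1,"dx":0,"dy":0,"dz":-12,"turn":0},{"fingers":-1,"dx":0,"dy":0,"dz":-15,"turn":0},{"fingers":-1,"dx":0,"dy":0,"dz":-15,"turn":0},{"fingers":-1,"dx":0,"dy":0,"dz":-15,"turn":0},{"fingers":-1,"dx":0,"dy":0,"dz":-15,"turn":0},{"fingers":-1,"dx":0,"dy":0,"dz":-12,"turn":0},{"fingers":-1,"dx":0,"dy":0,"dz":-9,"turn":0},{"fingers":-1,"dx":0,"dy":0,"dz":-6,"turn":0},{"fingers":-1,"dx":0,"dy":0,"dz":-3,"turn":0},{"fingers":-1,"dx":0,"dy":0,"dz":0,"turn":0},{"fingers":-1,"dx":0,"dy":0,"dz":0,"turn":0},{"fingers":-1,"dx":0,"dy":0,"dz":0,"turn":0},{"fingers":-1,"dx":0,"dy":0,"dz":0,"turn":0},{"fingers":-1,"dx":0,"dy":0,"dz":0,"turn":0},{"fingers":-1,"dx":0,"dy":0,"dz":0,"turn":0}]'

```text
clock: 19.87
position: [0.4608, -0.3347, 0.2751]
ee_rot: [0.092, 0.691, 0.716, 0.021]
contact_force: [0.3, -0.1, -0.0]
width: 0.0856
```

```bash
python3 st.py
```

```text
[ 460.8 -334.7  275.1] yaw 1.5979 zax [ 0.16  -0.097 -0.982] F [ 0.3 -0.1 -0. ] w 85.6 t 19.9 [-0.778  0.153  1.603  0.047  1.203 -2.397]
```

Emit:
play_rows --series '[{"fingers":-1,"dx":0,"dy":0,"dz":41,"turn":0},{"fingers":-1,"dx":0,"dy":0,"dz":0,"turn":0},{"fingers":-1,"dx":0,"dy":0,"dz":0,"turn":0},{"fingers":-1,"dx":0,"dy":0,"dz":41,"turn":0},{"fingers":-1,"dx":0,"dy":0,"dz":0,"turn":0},{"fingers":-1,"dx":0,"dy":0,"dz":0,"turn":0},{"fingers":-1,"dx":0,"dy":0,"dz":41,"turn":0},{"fingers":-1,"dx":0,"dy":0,"dz":0,"turn":0},{"fingers":-1,"dx":0,"dy":0,"dz":0,"turn":0},{"fingers":-1,"dx":0,"dy":0,"dz":-4,"turn":0},{"fingers":-1,"dx":0,"dy":0,"dz":-8,"turn":0},{"fingers":-1,"dx":0,"dy":0,"dz":-12,"turn":0},{"fingers":-1,"dx":0,"dy":0,"dz":-14,"turn":0},{"fingers":-1,"dx":0,"dy":0,"dz":-14,"turn":0},{"fingers":-1,"dx":0,"dy":0,"dz":-14,"turn":0},{"fingers":-1,"dx":0,"dy":0,"dz":-12,"turn":0},{"fingers":-1,"dx":0,"dy":0,"dz":-9,"turn":0},{"fingers":-1,"dx":0,"dy":0,"dz":-7,"turn":0},{"fingers":-1,"dx":0,"dy":0,"dz":-4,"turn":0},{"fingers":-1,"dx":0,"dy":0,"dz":-2,"turn":0}]'

```text
clock: 21.53
position: [0.456, -0.3298, 0.2845]
ee_rot: [0.085, 0.692, 0.717, 0.021]
contact_force: [0.2, -1.0, -0.3]
width: 0.0853
```

```bash
python3 st.py
```

```text
[ 456.  -329.8  284.5] yaw 1.5987 zax [ 0.152 -0.088 -0.985] F [ 0.2 -1.  -0.3] w 85.3 t 21.5 [-0.778  0.144  1.588  0.046  1.239 -2.395]
```

Emit:
play_rows --series '[{"fingers":-1,"dx":0,"dy":0,"dz":41,"turn":0},{"fingers":-1,"dx":0,"dy":0,"dz":0,"turn":0},{"fingers":-1,"dx":0,"dy":0,"dz":41,"turn":0},{"fingers":-1,"dx":0,"dy":0,"dz":0,"turn":0},{"fingers":-1,"dx":0,"dy":0,"dz":41,"turn":0},{"fingers":-1,"dx":0,"dy":0,"dz":0,"turn":0},{"fingers":-1,"dx":0,"dy":0,"dz":0,"turn":0},{"fingers":-1,"dx":0,"dy":0,"dz":0,"turn":0},{"fingers":-1,"dx":0,"dy":0,"dz":-3,"turn":0},{"fingers":-1,"dx":0,"dy":0,"dz":-6,"turn":0},{"fingers":-1,"dx":0,"dy":0,"dz":-10,"turn":0},{"fingers":-1,"dx":0,"dy":0,"dz":-14,"turn":0},{"fingers":-1,"dx":0,"dy":0,"dz":-14,"turn":0},{"fingers":-1,"dx":0,"dy":0,"dz":-14,"turn":0},{"fingers":-1,"dx":0,"dy":0,"dz":-14,"turn":0},{"fingers":-1,"dx":0,"dy":0,"dz":-10,"turn":0},{"fingers":-1,"dx":0,"dy":0,"dz":-7,"turn":0},{"fingers":-1,"dx":0,"dy":0,"dz":-5,"turn":0},{"fingers":-1,"dx":0,"dy":0,"dz":-2,"turn":0},{"fingers":-1,"dx":0,"dy":0,"dz":-1,"turn":0}]'

```text
clock: 23.2
position: [0.4423, -0.3164, 0.2676]
ee_rot: [0.063, 0.693, 0.717, 0.021]
contact_force: [-0.4, -0.2, 0.1]
width: 0.0853
```

```bash
python3 st.py
```

```text
[ 442.3 -316.4  267.6] yaw 1.6011 zax [ 0.12  -0.057 -0.991] F [-0.4 -0.2  0.1] w 85.3 t 23.2 [-0.778  0.146  1.622  0.046  1.248 -2.394]
```

Emit:
play_rows --series '[{"fingers":-1,"dx":0,"dy":0,"dz":41,"turn":0},{"fingers":-1,"dx":0,"dy":0,"dz":41,"turn":0},{"fingers":-1,"dx":0,"dy":0,"dz":41,"turn":0},{"fingers":-1,"dx":0,"dy":0,"dz":0,"turn":0},{"fingers":-1,"dx":0,"dy":0,"dz":0,"turn":0},{"fingers":-1,"dx":0,"dy":0,"dz":0,"turn":0},{"fingers":-1,"dx":0,"dy":0,"dz":0,"turn":0},{"fingers":-1,"dx":0,"dy":0,"dz":0,"turn":0},{"fingers":-1,"dx":0,"dy":0,"dz":-3,"turn":0},{"fingers":-1,"dx":0,"dy":0,"dz":-6,"turn":0},{"fingers":-1,"dx":0,"dy":0,"dz":-10,"turn":0},{"fingers":-1,"dx":0,"dy":0,"dz":-14,"turn":0},{"fingers":-1,"dx":0,"dy":0,"dz":-14,"turn":0},{"fingers":-1,"dx":0,"dy":0,"dz":-14,"turn":0},{"fingers":-1,"dx":0,"dy":0,"dz":-14,"turn":0},{"fingers":-1,"dx":0,"dy":0,"dz":-10,"turn":0},{"fingers":-1,"dx":0,"dy":0,"dz":-7,"turn":0},{"fingers":-1,"dx":0,"dy":0,"dz":-5,"turn":0},{"fingers":-1,"dx":0,"dy":0,"dz":-2,"turn":0},{"fingers":-1,"dx":0,"dy":0,"dz":-1,"turn":0}]'

```text
clock: 24.87
position: [0.4343, -0.3087, 0.2722]
ee_rot: [0.049, 0.694, 0.718, 0.021]
contact_force: [0.4, -0.3, 1.3]
width: 0.0856
```

```bash
python3 st.py
```

```text
[ 434.3 -308.7  272.2] yaw 1.602 zax [ 0.1   -0.038 -0.994] F [ 0.4 -0.3  1.3] w 85.6 t 24.9 [-0.778  0.141  1.614  0.045  1.289 -2.392]
```

Emit:
play_rows --series '[{"fingers":-1,"dx":0,"dy":0,"dz":41,"turn":0},{"fingers":-1,"dx":0,"dy":0,"dz":0,"turn":0},{"fingers":-1,"dx":0,"dy":0,"dz":41,"turn":0},{"fingers":-1,"dx":0,"dy":0,"dz":0,"turn":0},{"fingers":-1,"dx":0,"dy":0,"dz":41,"turn":0},{"fingers":-1,"dx":0,"dy":0,"dz":0,"turn":0},{"fingers":-1,"dx":0,"dy":0,"dz":0,"turn":0},{"fingers":-1,"dx":0,"dy":0,"dz":0,"turn":0},{"fingers":-1,"dx":0,"dy":0,"dz":-3,"turn":0},{"fingers":-1,"dx":0,"dy":0,"dz":-6,"turn":0},{"fingers":-1,"dx":0,"dy":0,"dz":-10,"turn":0},{"fingers":-1,"dx":0,"dy":0,"dz":-14,"turn":0},{"fingers":-1,"dx":0,"dy":0,"dz":-14,"turn":0},{"fingers":-1,"dx":0,"dy":0,"dz":-14,"turn":0},{"fingers":-1,"dx":0,"dy":0,"dz":-14,"turn":0},{"fingers":-1,"dx":0,"dy":0,"dz":-10,"turn":0},{"fingers":-1,"dx":0,"dy":0,"dz":-7,"turn":0},{"fingers":-1,"dx":0,"dy":0,"dz":-5,"turn":0},{"fingers":-1,"dx":0,"dy":0,"dz":-2,"turn":0},{"fingers":-1,"dx":0,"dy":0,"dz":-1,"turn":0}]'

```text
clock: 26.53
position: [0.4224, -0.2971, 0.2618]
ee_rot: [0.032, 0.695, 0.718, 0.021]
contact_force: [-0.4, -0.1, -0.4]
width: 0.0853
```

```bash
python3 st.py
```

```text
[ 422.4 -297.1  261.8] yaw 1.6027 zax [ 0.075 -0.013 -0.997] F [-0.4 -0.1 -0.4] w 85.3 t 26.5 [-0.778  0.14   1.639  0.045  1.3   -2.392]
```

Emit:
play_rows --series '[{"fingers":-1,"dx":0,"dy":0,"dz":41,"turn":0},{"fingers":-1,"dx":0,"dy":0,"dz":0,"turn":0},{"fingers":-1,"dx":0,"dy":0,"dz":41,"turn":0},{"fingers":-1,"dx":0,"dy":0,"dz":0,"turn":0},{"fingers":-1,"dx":0,"dy":0,"dz":41,"turn":0},{"fingers":-1,"dx":0,"dy":0,"dz":0,"turn":0},{"fingers":-1,"dx":0,"dy":0,"dz":0,"turn":0},{"fingers":-1,"dx":0,"dy":0,"dz":0,"turn":0},{"fingers":-1,"dx":0,"dy":0,"dz":-3,"turn":0},{"fingers":-1,"dx":0,"dy":0,"dz":-6,"turn":0},{"fingers":-1,"dx":0,"dy":0,"dz":-10,"turn":0},{"fingers":-1,"dx":0,"dy":0,"dz":-14,"turn":0},{"fingers":-1,"dx":0,"dy":0,"dz":-14,"turn":0},{"fingers":-1,"dx":0,"dy":0,"dz":-14,"turn":0},{"fingers":-1,"dx":0,"dy":0,"dz":-14,"turn":0},{"fingers":-1,"dx":0,"dy":0,"dz":-10,"turn":0},{"fingers":-1,"dx":0,"dy":0,"dz":-7,"turn":0},{"fingers":-1,"dx":0,"dy":0,"dz":-5,"turn":0},{"fingers":-1,"dx":0,"dy":0,"dz":-2,"turn":0},{"fingers":-1,"dx":0,"dy":0,"dz":-1,"turn":0}]'

```text
clock: 28.2
position: [0.4113, -0.2862, 0.2535]
ee_rot: [0.016, 0.696, 0.718, 0.022]
contact_force: [0.0, -0.0, 0.1]
width: 0.0851
```

```bash
python3 st.py; python3 look.py w4
```

```text
[ 411.3 -286.2  253.5] yaw 1.6028 zax [ 0.052  0.009 -0.999] F [ 0.  -0.   0.1] w 85.1 t 28.2 [-0.778  0.138  1.661  0.045  1.312 -2.391]
tcp [ 411.3 -286.2  253.5] yaw 1.6028 w 85.1 F [ 0.  -0.   0.1] t 28.2
```

View pics/w4.png

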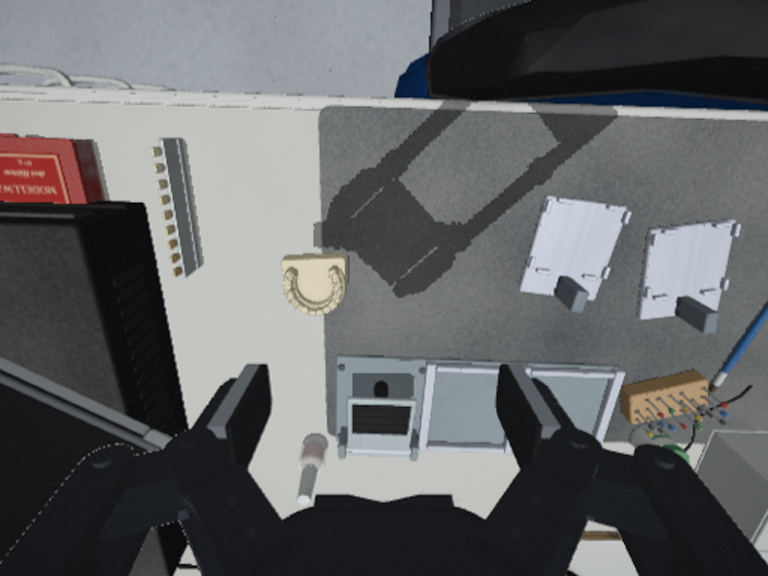

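Emit:
play_rows --series '[{"fingers":-1,"dx":1,"dy":-2,"dz":-3,"turn":0},{"fingers":-1,"dx":2,"dy":-4,"dz":-7,"turn":0},{"fingers":-1,"dx":3,"dy":-7,"dz":-11,"turn":0},{"fingers":-1,"dx":4,"dy":-9,"dz":-13,"turn":0},{"fingers":-1,"dx":4,"dy":-9,"dz":-13,"turn":0},{"fingers":-1,"dx":4,"dy":-9,"dz":-13,"turn":0},{"fingers":-1,"dx":3,"dy":-8,"dz":-13,"turn":0},{"fingers":-1,"dx":2,"dy":-6,"dz":-12,"turn":0},{"fingers":-1,"dx":1,"dy":-4,"dz":-8,"turn":0},{"fingers":-1,"dx":0,"dy":-2,"dz":-4,"turn":0},{"fingers":-1,"dx":0,"dy":0,"dz":-2,"turn":0},{"fingers":-1,"dx":0,"dy":0,"dz":0,"turn":0},{"fingers":-1,"dx":0,"dy":0,"dz":0,"turn":0},{"fingers":-1,"dx":0,"dy":0,"dz":0,"turn":0}]'

```text
clock: 29.42
position: [0.4396, -0.3554, 0.1472]
ee_rot: [0.02, 0.696, 0.718, 0.021]
contact_force: [1.1, 0.4, -0.5]
width: 0.0853
```

```bash
cat > mod.py <<'E'
import sys
from h import *
st=pose(); P,Rw,s=st
w=get_image("wrist"); save(w,sys.argv[1],k=1.5)
hsv=cv2.cvtColor(w["pixels"],cv2.COLOR_RGB2HSV)
m=((hsv[...,0]>12)&(hsv[...,0]<32)&(hsv[...,1]>55)&(hsv[...,2]>80)).astype(np.uint8)
m=cv2.morphologyEx(m,cv2.MORPH_CLOSE,np.ones((7,7))); m=cv2.morphologyEx(m,cv2.MORPH_OPEN,np.ones((5,5)))
n,l,sta,c=cv2.connectedComponentsWithStats(m)
for i in range(1,n):
    if sta[i,4]>400: print(sta[i],[ (z,rect(l==i,w,z,st)) for z in (0.,.014,.029)])
E
python3 st.py; python3 mod.py w5
```

```text
[ 439.6 -355.4  147.2] yaw 1.6023 zax [ 0.059  0.002 -0.998] F [ 1.1  0.4 -0.5] w 85.3 t 29.4 [-0.831  0.309  1.708  0.051  1.086 -2.456]
```

View pics/w5.png

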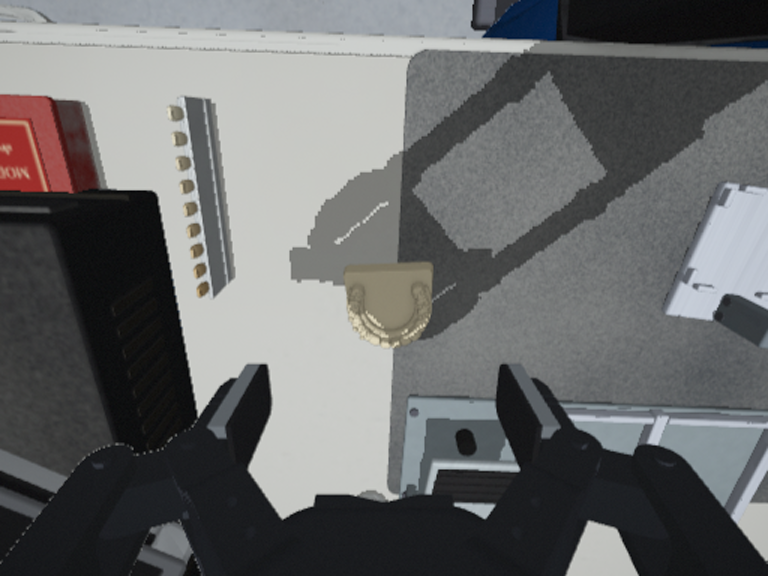

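```bash
python3 - <<'E'
from h import *
st=pose(); w=get_image("wrist")
uv=np.array([(344,267),(433,262),(434,300),(345,300),(388,348)])/1.5
for z in (0,.014,.029): print(z,(world(w,uv,z,st)*1000).round(1)[:,:2].tolist())
hsv=cv2.cvtColor(w["pixels"],cv2.COLOR_RGB2HSV); print(hsv[185,257],hsv[225,258],hsv[185,200],hsv[185,300])
m=((hsv[...,1]>45)&(hsv[...,0]<40)).astype(np.uint8); m[:170]=0;m[240:]=0;m[:,:220]=0;m[:,300:]=0
m=cv2.morphologyEx(m,cv2.MORPH_CLOSE,np.ones((7,7)))
for z in (0,.01,.02): print(rect(m,w,z,st),m.sum())
E
```

```text
0 [[448.3, -383.2], [442.4, -318.5], [472.8, -315.3], [474.9, -382.6], [516.0, -348.5]]
0.014 [[443.2, -381.9], [437.5, -320.5], [466.3, -317.4], [468.4, -381.3], [507.4, -349.0]]
0.029 [[437.6, -380.5], [432.3, -322.6], [459.4, -319.8], [461.3, -379.9], [498.1, -349.5]]
[ 23  49 140] [ 23  51 141] [ 30   6 125] [90  7 69]
[478.8, -349.1, 69.3, 65.2, 4.2] 2709
[474.0, -349.5, 66.8, 62.8, 4.2] 2709
[469.2, -349.8, 64.3, 60.5, 4.2] 2709
```

```bash
python3 - <<'E'
from h import *
st=pose(); w=get_image("wrist"); t=get_image("top")
print("w dock near rim",(world(w,[(658/1.5,415/1.5)],.016,st)*1000).round(1), "tab2 far top",(world(w,[(745/1.5,340/1.5),(720/1.5,295/1.5)],.05,st)*1000).round())
d0=cv2.imread("pics/top0.png"); d0=cv2.resize(d0,(512,384),interpolation=cv2.INTER_AREA)
d=cv2.absdiff(d0[:,:,::-1],t["pixels"])
a=cv2.resize(np.hstack([d0[200:245,360:420],t["pixels"][200:245,360:420,::-1]]),None,fx=6,fy=6,interpolation=cv2.INTER_NEAREST)
cv2.imwrite("pics/cmp.png",a)
E
```

```text
w dock near rim [[ 562.3 -127.9   16. ]] tab2 far top [[ 472. -120.   50.]
 [ 441. -148.   50.]]
```

View pics/cmp.png

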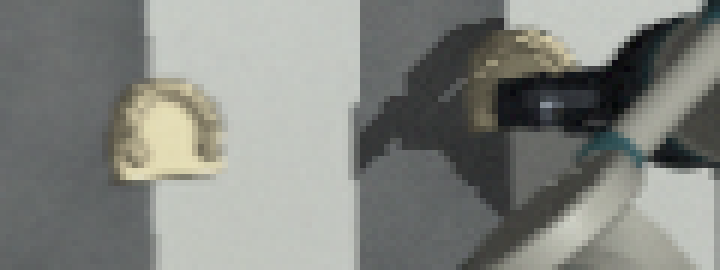

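The second top view shows the model was knocked about 30 mm in +x. It now lies at about (474, −349), yaw about 4.5°, and the wrist view agrees. Going to grasp it.

Emit:
play_rows --series '[{"fingers":-1,"dx":1,"dy":1,"dz":-3,"turn":0.005},{"fingers":-1,"dx":2,"dy":1,"dz":-6,"turn":0.005},{"fingers":-1,"dx":3,"dy":1,"dz":-10,"turn":0.005},{"fingers":-1,"dx":4,"dy":1,"dz":-13,"turn":0.005},{"fingers":-1,"dx":4,"dy":1,"dz":-14,"turn":0.005},{"fingers":-1,"dx":4,"dy":1,"dz":-14,"turn":0.005},{"fingers":-1,"dx":3,"dy":0,"dz":-13,"turn":0.005},{"fingers":-1,"dx":2,"dy":0,"dz":-10,"turn":0.005},{"fingers":-1,"dx":2,"dy":0,"dz":-7,"turn":0.005},{"fingers":-1,"dx":1,"dy":0,"dz":-4,"turn":0.002},{"fingers":-1,"dx":0,"dy":0,"dz":-2,"turn":0},{"fingers":-1,"dx":0,"dy":0,"dz":0,"turn":0},{"fingers":-1,"dx":0,"dy":0,"dz":0,"turn":0},{"fingers":-1,"dx":0,"dy":0,"dz":0,"turn":0}]'

```text
clock: 30.78
position: [0.4682, -0.3473, 0.0431]
ee_rot: [0.021, 0.676, 0.736, 0.022]
contact_force: [-0.3, -0.0, 0.2]
width: 0.0856
```

```bash
python3 st.py; python3 - <<'E'
from h import *
st=pose(); w=get_image("wrist"); save(w,"w6",k=1.5)
hsv=cv2.cvtColor(w["pixels"],cv2.COLOR_RGB2HSV)
m=((hsv[...,1]>45)&(hsv[...,0]>14)&(hsv[...,0]<35)).astype(np.uint8); c=pix(w,[[.474,-.349,.014]],st)[0].astype(int); print(c)
k=np.zeros_like(m); k[max(0,c[1]-90):c[1]+90,max(0,c[0]-90):c[0]+90]=1; m*=k
m=cv2.morphologyEx(m,cv2.MORPH_CLOSE,np.ones((7,7))); m=cv2.morphologyEx(m,cv2.MORPH_OPEN,np.ones((5,5)))
for z in (0,.01,.02): print(rect(m,w,z,st),m.sum())
E
```

```text
[ 468.2 -347.3   43.1] yaw 1.6555 zax [ 0.06   0.004 -0.998] F [-0.3 -0.   0.2] w 85.6 t 30.8 [-0.785  0.444  1.798  0.06   0.86  -2.479]
[251 234]
[482.7, -349.3, 77.3, 67.0, 3.8] 7366
[476.4, -349.6, 72.7, 63.1, 3.8] 7366
[470.0, -349.9, 68.2, 59.1, 3.8] 7366
```

View pics/w6.png

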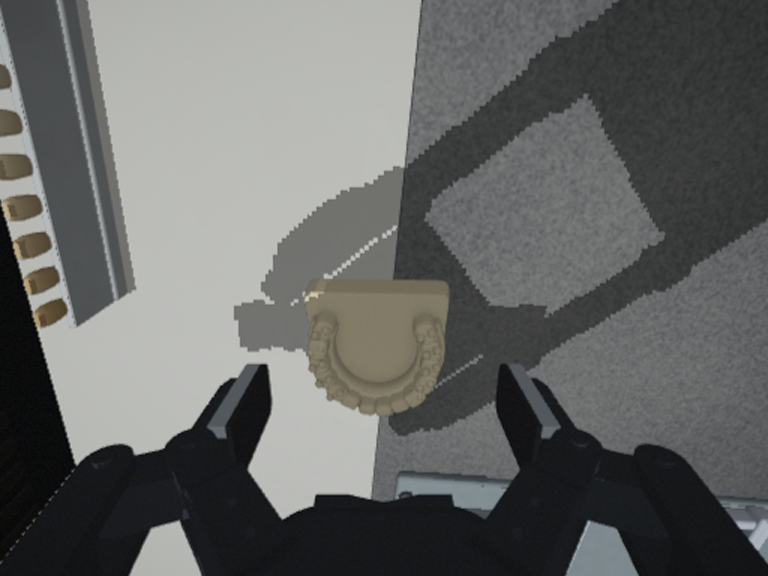

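Emit:
play_rows --series '[{"fingers":-1,"dx":0,"dy":-1,"dz":-3,"turn":0},{"fingers":-1,"dx":0,"dy":-1,"dz":-6,"turn":0},{"fingers":-1,"dx":0,"dy":0,"dz":-8,"turn":0},{"fingers":-1,"dx":0,"dy":0,"dz":-8,"turn":0},{"fingers":-1,"dx":0,"dy":0,"dz":-6,"turn":0},{"fingers":-1,"dx":0,"dy":0,"dz":-3,"turn":0},{"fingers":-1,"dx":0,"dy":0,"dz":0,"turn":0},{"fingers":-1,"dx":0,"dy":0,"dz":0,"turn":0}]'

```text
clock: 31.5
position: [0.4682, -0.3502, 0.0066]
ee_rot: [0.022, 0.676, 0.736, 0.022]
contact_force: [-0.7, 0.1, 0.2]
width: 0.0851
```

```bash
python3 st.py
```

```text
[ 468.2 -350.2    6.6] yaw 1.6548 zax [ 0.062  0.002 -0.998] F [-0.7  0.1  0.2] w 85.1 t 31.5 [-0.789  0.493  1.832  0.065  0.776 -2.489]
```

Emit:
play_rows --series '[{"fingers":0,"dx":0,"dy":0,"dz":0,"turn":0},{"fingers":1,"dx":0,"dy":0,"dz":0,"turn":0},{"fingers":1,"dx":0,"dy":0,"dz":0,"turn":0},{"fingers":1,"dx":0,"dy":0,"dz":0,"turn":0},{"fingers":1,"dx":0,"dy":0,"dz":0,"turn":0},{"fingers":1,"dx":0,"dy":0,"dz":0,"turn":0},{"fingers":1,"dx":0,"dy":0,"dz":0,"turn":0},{"fingers":1,"dx":0,"dy":0,"dz":0,"turn":0}]' --squeeze 35

```text
clock: 32.17
position: [0.4685, -0.3503, 0.0076]
ee_rot: [0.023, 0.676, 0.736, 0.022]
contact_force: [0.0, -0.7, -1.0]
width: 0.0606
```

```bash
python3 st.py
```

```text
[ 468.5 -350.3    7.6] yaw 1.6552 zax [ 0.063  0.001 -0.998] F [ 0.  -0.7 -1. ] w 60.6 t 32.2 [-0.789  0.491  1.831  0.065  0.777 -2.489]
```

Emit:
play_rows --series '[{"fingers":1,"dx":0,"dy":0,"dz":3,"turn":0},{"fingers":1,"dx":0,"dy":0,"dz":6,"turn":0},{"fingers":1,"dx":0,"dy":0,"dz":10,"turn":0},{"fingers":1,"dx":0,"dy":0,"dz":13,"turn":0},{"fingers":1,"dx":0,"dy":0,"dz":13,"turn":0},{"fingers":1,"dx":0,"dy":0,"dz":13,"turn":0},{"fingers":1,"dx":0,"dy":0,"dz":10,"turn":0},{"fingers":1,"dx":0,"dy":0,"dz":6,"turn":0},{"fingers":1,"dx":0,"dy":0,"dz":3,"turn":0},{"fingers":1,"dx":0,"dy":0,"dz":0,"turn":0}]'

```text
clock: 33.0
position: [0.4685, -0.3503, 0.0937]
ee_rot: [0.024, 0.676, 0.736, 0.022]
contact_force: [-0.3, -0.5, -1.1]
width: 0.0605
```

```bash
python3 st.py
```

```text
[ 468.5 -350.3   93.7] yaw 1.6552 zax [ 0.065 -0.001 -0.998] F [-0.3 -0.5 -1.1] w 60.5 t 33.0 [-0.789  0.386  1.742  0.055  0.969 -2.474]
```

Emit:
play_rows --series '[{"fingers":1,"dx":1,"dy":4,"dz":4,"turn":-0.004},{"fingers":1,"dx":1,"dy":8,"dz":4,"turn":-0.008},{"fingers":1,"dx":1,"dy":12,"dz":4,"turn":-0.008},{"fingers":1,"dx":2,"dy":16,"dz":4,"turn":-0.009},{"fingers":1,"dx":2,"dy":16,"dz":4,"turn":-0.009},{"fingers":1,"dx":2,"dy":16,"dz":4,"turn":-0.009},{"fingers":1,"dx":2,"dy":16,"dz":4,"turn":-0.009},{"fingers":1,"dx":2,"dy":16,"dz":4,"turn":-0.009},{"fingers":1,"dx":2,"dy":16,"dz":4,"turn":-0.009},{"fingers":1,"dx":2,"dy":16,"dz":4,"turn":-0.009},{"fingers":1,"dx":2,"dy":16,"dz":4,"turn":-0.009},{"fingers":1,"dx":2,"dy":16,"dz":4,"turn":-0.009},{"fingers":1,"dx":2,"dy":16,"dz":3,"turn":-0.009},{"fingers":1,"dx":2,"dy":16,"dz":2,"turn":-0.009},{"fingers":1,"dx":2,"dy":16,"dz":2,"turn":-0.009},{"fingers":1,"dx":1,"dy":13,"dz":1,"turn":-0.009},{"fingers":1,"dx":0,"dy":9,"dz":0,"turn":-0.008},{"fingers":1,"dx":0,"dy":6,"dz":0,"turn":-0.008},{"fingers":1,"dx":0,"dy":3,"dz":0,"turn":-0.004},{"fingers":1,"dx":0,"dy":0,"dz":0,"turn":0}]'

```text
clock: 34.67
position: [0.4874, -0.0755, 0.1462]
ee_rot: [0.013, 0.737, 0.675, 0.019]
contact_force: [-0.1, 0.3, -0.7]
width: 0.0604
```

```bash
python3 st.py; python3 look.py w7
```

```text
[487.4 -75.5 146.2] yaw 1.4838 zax [ 0.045  0.007 -0.999] F [-0.1  0.3 -0.7] w 60.4 t 34.7 [-0.31   0.21   1.857  0.024  1.034 -1.805]
tcp [487.4 -75.5 146.2] yaw 1.4838 w 60.4 F [-0.1  0.3 -0.7] t 34.7
```

View pics/w7.png

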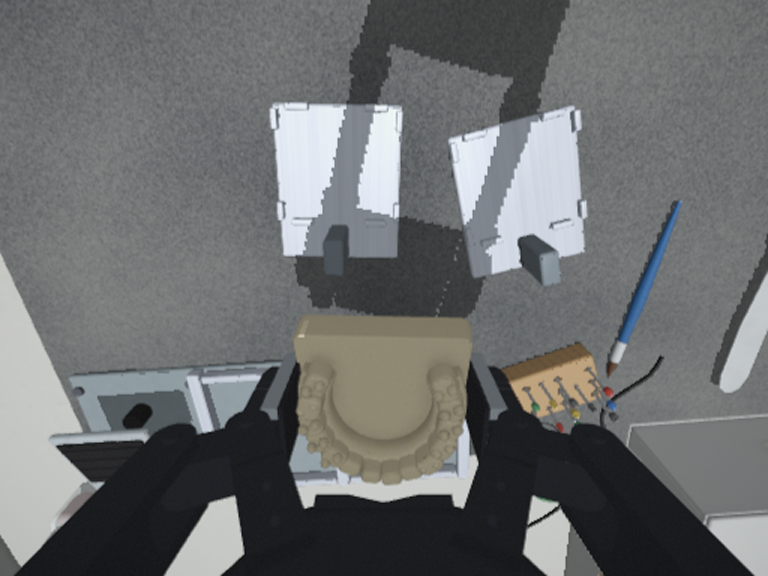

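```bash
cat > fit.py <<'E'
from h import *
from scipy.optimize import least_squares
def fit(w,st,pts,x0):
    uv=np.array([p[0] for p in pts])/1.5; X=np.array([p[1] for p in pts],float)
    def f(v):
        c,s=np.cos(v[2]),np.sin(v[2]); Q=np.c_[v[0]+c*X[:,0]-s*X[:,1],v[1]+s*X[:,0]+c*X[:,1],X[:,2]]/1000
        return (pix(w,Q,st)-uv).ravel()
    r=least_squares(f,x0); return r.x.round(3),np.abs(r.fun).max().round(1)
E
python3 - <<'E'
from fit import *
st=pose(); w=get_image("wrist")
k=[(-49,-40,14),(-49,40,14),(49,-40,8),(49,40,8)]
for n,u in (("c2",[(274,104),(402,106),(284,258),(397,258)]),("c1",[(450,139),(577,108),(476,277),(584,250)])):
    v,e=fit(w,st,list(zip(u,k)),[440,0,0]); p=v[:2]-12*np.array([np.cos(v[2]),np.sin(v[2])]); t=v[:2]+36*np.array([np.cos(v[2]),np.sin(v[2])])
    print(n,"centre",v,"res",e,"pocket",p.round(1),"tab",t.round(1))
zb=st[0][2]*1000-7.6
u=[(297,320),(470,318),(302,337),(464,337)]; km=[(-29.5,-32.5,zb),(-29.5,32.5,zb),(-29.5,-32.5,zb+14),(-29.5,32.5,zb+14)]
print("model",fit(w,st,list(zip(u,km)),[480,-80,0]))
print(st[0]*1000)
E
```

```text
c2 centre [ 4.32321e+02 -9.73460e+01 -1.08000e-01] res 2.7 pocket [420.4 -96.1] tab [ 468.1 -101.2]
c1 centre [4.50508e+02 2.06350e+01 1.68000e-01] res 2.8 pocket [438.7  18.6] tab [486.   26.7]
model (array([ 4.94457e+02, -7.58300e+01, -8.70000e-02]), np.float64(8.9))
[487.37963762 -75.86758772 146.16310457]
```

```bash
python3 - <<'E'
from fit import *
st=pose(); w=get_image("wrist")
for dz in (7.6,9):
    zb=st[0][2]*1000-dz; u=[(297,320),(470,318)]; km=[(-29.5,-32.5,zb),(-29.5,32.5,zb)]
    print("model",fit(w,st,list(zip(u,km)),[480,-80,0]))
k=[(-49,-40,14),(-49,40,14),(49,-40,8),(49,40,8)]
for n,u in (("c2",[(274,104),(402,106),(284,258),(397,258)]),("c1",[(450,139),(577,108),(476,277),(584,250)])):
    print(n,[(world(w,[np.array(a)/1.5],b[2]/1000,st)[0]*1000).round(1)[:2].tolist() for a,b in zip(u,k)])
E
```

```text
model (array([ 4.94521e+02, -7.59970e+01, -7.90000e-02]), np.float64(0.5))
model (array([ 4.95195e+02, -7.60410e+01, -7.90000e-02]), np.float64(1.0))
c2 [[380.2, -130.1], [387.9, -54.5], [477.3, -143.0], [484.5, -64.4]]
c1 [[408.9, -26.4], [398.1, 50.0], [503.8, -9.2], [490.4, 66.1]]
```

Emit:
play_rows --series '[{"fingers":1,"dx":-3,"dy":-1,"dz":0,"turn":-0.003},{"fingers":1,"dx":-6,"dy":-2,"dz":0,"turn":-0.003},{"fingers":1,"dx":-10,"dy":-3,"dz":0,"turn":-0.003},{"fingers":1,"dx":-12,"dy":-3,"dz":-2,"turn":-0.003},{"fingers":1,"dx":-12,"dy":-3,"dz":-4,"turn":-0.003},{"fingers":1,"dx":-12,"dy":-3,"dz":-7,"turn":-0.003},{"fingers":1,"dx":-9,"dy":-3,"dz":-10,"turn":-0.003},{"fingers":1,"dx":-5,"dy":-2,"dz":-12,"turn":-0.003},{"fingers":1,"dx":-3,"dy":-1,"dz":-12,"turn":-0.002},{"fingers":1,"dx":-2,"dy":0,"dz":-12,"turn":0},{"fingers":1,"dx":0,"dy":0,"dz":-11,"turn":0},{"fingers":1,"dx":0,"dy":0,"dz":-8,"turn":0},{"fingers":1,"dx":0,"dy":0,"dz":-5,"turn":0},{"fingers":1,"dx":0,"dy":0,"dz":-2,"turn":0},{"fingers":1,"dx":0,"dy":0,"dz":0,"turn":0},{"fingers":1,"dx":0,"dy":0,"dz":0,"turn":0}]'

```text
clock: 36.15
position: [0.3938, -0.1037, 0.0581]
ee_rot: [0.013, 0.751, 0.66, 0.016]
contact_force: [-0.1, -0.4, -1.1]
width: 0.0603
```

```bash
python3 st.py; python3 look.py w8
```

```text
[ 393.8 -103.7   58.1] yaw 1.443 zax [ 0.041  0.002 -0.999] F [-0.1 -0.4 -1.1] w 60.3 t 36.1 [-0.446  0.213  2.146  0.029  0.748 -1.91 ]
tcp [ 393.8 -103.7   58.1] yaw 1.443 w 60.3 F [-0.1 -0.4 -1.1] t 36.1
```

View pics/w8.png

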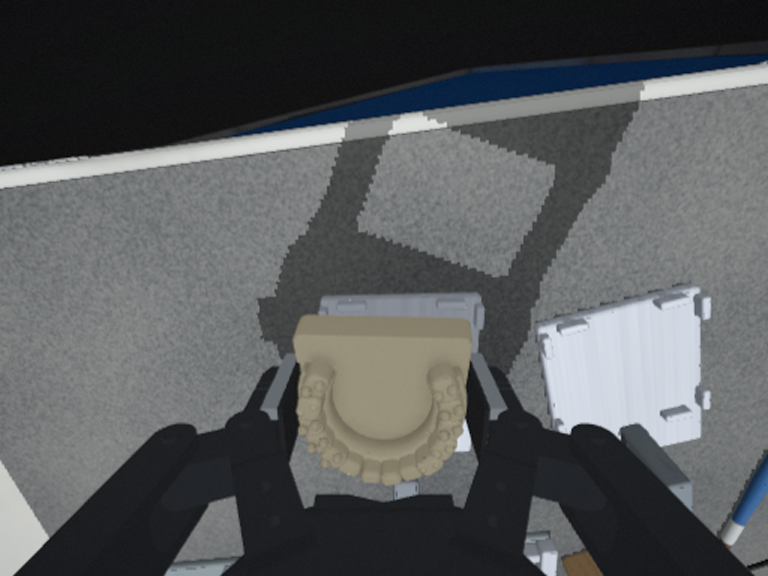

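```bash
python3 - <<'E'
from fit import *
st=pose(); w=get_image("wrist")
for z in (0,.008,.014):
    a,b=world(w,np.array([(321,296),(482,293)])/1.5,z,st)[:,:2]*1000; d=b-a
    print(z,a.round(1),b.round(1),"mid",((a+b)/2).round(1),"len",np.hypot(*d).round(1),"yaw",np.arctan2(-d[0],d[1]).round(3))
zb=st[0][2]*1000-7.6; u=[(295,320),(470,317)]; km=[(-29.5,-32.5,zb),(-29.5,32.5,zb)]
print("model",fit(w,st,list(zip(u,km)),[400,-100,0]))
E
```

```text
0 [ 379.8 -132.8] [388.8 -51.5] mid [384.3 -92.1] len 81.8 yaw -0.11
0.008 [ 376.5 -131. ] [385.1 -53.2] mid [380.8 -92.1] len 78.3 yaw -0.11
0.014 [ 374.1 -129.8] [382.4 -54.6] mid [378.2 -92.2] len 75.6 yaw -0.11
model (array([ 4.00606e+02, -1.03801e+02, -1.12000e-01]), np.float64(1.1))
```

Emit:
play_rows --series '[{"fingers":1,"dx":2,"dy":1,"dz":0,"turn":0},{"fingers":1,"dx":3,"dy":1,"dz":0,"turn":0},{"fingers":1,"dx":4,"dy":1,"dz":0,"turn":0},{"fingers":1,"dx":4,"dy":1,"dz":-2,"turn":0},{"fingers":1,"dx":3,"dy":1,"dz":-4,"turn":0},{"fingers":1,"dx":1,"dy":1,"dz":-5,"turn":0},{"fingers":1,"dx":0,"dy":0,"dz":-4,"turn":0},{"fingers":1,"dx":0,"dy":0,"dz":-2,"turn":0},{"fingers":1,"dx":0,"dy":0,"dz":0,"turn":0},{"fingers":1,"dx":0,"dy":0,"dz":0,"turn":0},{"fingers":1,"dx":0,"dy":0,"dz":0,"turn":0}]'

```text
clock: 37.17
position: [0.4149, -0.0971, 0.0402]
ee_rot: [0.014, 0.75, 0.661, 0.017]
contact_force: [0.9, -1.0, -0.2]
width: 0.0605
```

```bash
python3 st.py
```

```text
[414.9 -97.1  40.2] yaw 1.445 zax [ 0.044  0.001 -0.999] F [ 0.9 -1.  -0.2] w 60.5 t 37.2 [-0.409  0.265  2.134  0.029  0.702 -1.876]
```

Emit:
play_rows --series '[{"fingers":1,"dx":-1,"dy":0.5,"dz":-2,"turn":0},{"fingers":1,"dx":-0.5,"dy":0.2,"dz":-4,"turn":0},{"fingers":1,"dx":0,"dy":0,"dz":-5,"turn":0},{"fingers":1,"dx":0,"dy":0,"dz":-4,"turn":0},{"fingers":1,"dx":0,"dy":0,"dz":-3,"turn":0},{"fingers":1,"dx":0,"dy":0,"dz":-2,"turn":0},{"fingers":1,"dx":0,"dy":0,"dz":0,"turn":0}]'

```text
clock: 37.75
position: [0.4129, -0.0965, 0.0183]
ee_rot: [0.014, 0.75, 0.661, 0.017]
contact_force: [-0.2, -0.7, -0.7]
width: 0.0603
```

```bash
python3 st.py
```

```text
[412.9 -96.5  18.3] yaw 1.4443 zax [ 0.045  0.001 -0.999] F [-0.2 -0.7 -0.7] w 60.3 t 37.8 [-0.41   0.302  2.166  0.031  0.634 -1.879]
```

Emit:
play_rows --series '[{"fingers":1,"dx":0,"dy":0,"dz":-2,"turn":0},{"fingers":1,"dx":0,"dy":0,"dz":-2,"turn":0},{"fingers":1,"dx":0,"dy":0,"dz":0,"turn":0}]'

```text
clock: 38.0
position: [0.414, -0.0969, 0.0164]
ee_rot: [0.015, 0.75, 0.661, 0.017]
contact_force: [-0.6, -0.1, -1.1]
width: 0.0604
```

```bash
python3 st.py
```

```text
[414.  -96.9  16.4] yaw 1.4449 zax [ 0.047 -0.    -0.999] F [-0.6 -0.1 -1.1] w 60.4 t 38.0 [-0.409  0.306  2.167  0.032  0.626 -1.879]
```

Emit:
play_rows --series '[{"fingers":1,"dx":0,"dy":0,"dz":-2,"turn":0},{"fingers":1,"dx":0,"dy":0,"dz":-2,"turn":0}]'

```text
clock: 38.17
position: [0.4147, -0.0971, 0.015]
ee_rot: [0.017, 0.75, 0.661, 0.018]
contact_force: [-3.2, 3.7, 14.4]
width: 0.0606
```

```bash
python3 st.py;  python3 look.py w9
```

```text
[414.7 -97.1  15. ] yaw 1.446 zax [ 0.049 -0.001 -0.999] F [-3.2  3.7 14.4] w 60.6 t 38.2 [-0.409  0.308  2.169  0.031  0.619 -1.88 ]
tcp [414.7 -97.1  15. ] yaw 1.446 w 60.6 F [-3.2  3.7 14.4] t 38.2
```

View pics/w9.png

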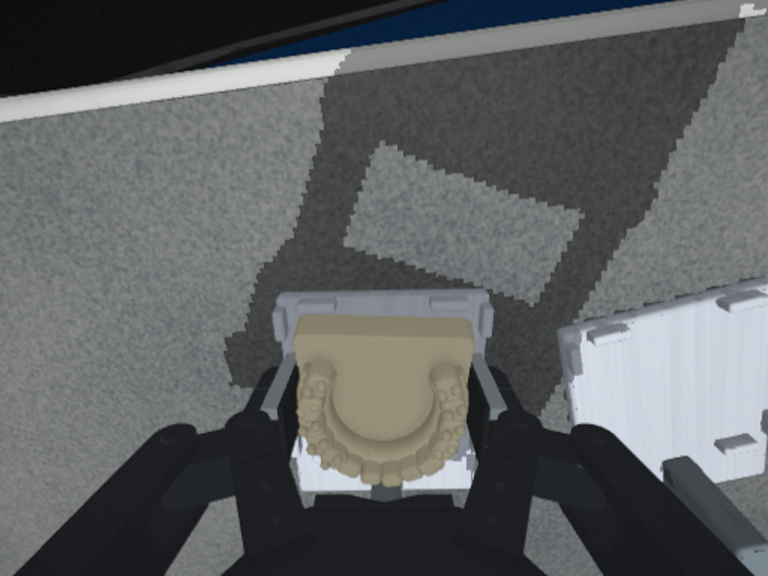

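Emit:
play_rows --series '[{"fingers":0.2,"dx":0,"dy":0,"dz":1,"turn":0},{"fingers":-0.6,"dx":0,"dy":0,"dz":0,"turn":0},{"fingers":-1,"dx":0,"dy":0,"dz":0,"turn":0},{"fingers":-1,"dx":0,"dy":0,"dz":0,"turn":0},{"fingers":-1,"dx":0,"dy":0,"dz":0,"turn":0}]'

```text
clock: 38.63
position: [0.416, -0.0975, 0.0164]
ee_rot: [0.018, 0.75, 0.661, 0.019]
contact_force: [-0.5, 0.3, -0.4]
width: 0.0852
```

```bash
python3 st.py
```

```text
[416.  -97.5  16.4] yaw 1.446 zax [ 0.052 -0.003 -0.999] F [-0.5  0.3 -0.4] w 85.2 t 38.6 [-0.409  0.306  2.167  0.032  0.62  -1.88 ]
```

Emit:
play_rows --series '[{"fingers":-1,"dx":0,"dy":0,"dz":3,"turn":0},{"fingers":-1,"dx":0,"dy":0,"dz":6,"turn":0},{"fingers":-1,"dx":0,"dy":0,"dz":9,"turn":0},{"fingers":-1,"dx":0,"dy":0,"dz":11,"turn":0},{"fingers":-1,"dx":0,"dy":0,"dz":11,"turn":0},{"fingers":-1,"dx":2,"dy":0,"dz":11,"turn":0},{"fingers":-1,"dx":4,"dy":0,"dz":11,"turn":0},{"fingers":-1,"dx":6,"dy":-1,"dz":9,"turn":0},{"fingers":-1,"dx":8,"dy":-1,"dz":6,"turn":0},{"fingers":-1,"dx":8,"dy":-1,"dz":4,"turn":0},{"fingers":-1,"dx":6,"dy":-1,"dz":2,"turn":0},{"fingers":-1,"dx":4,"dy":0,"dz":0,"turn":0},{"fingers":-1,"dx":2,"dy":0,"dz":0,"turn":0},{"fingers":-1,"dx":0,"dy":0,"dz":0,"turn":0},{"fingers":-1,"dx":0,"dy":0,"dz":0,"turn":0}]'

```text
clock: 39.88
position: [0.4569, -0.101, 0.1042]
ee_rot: [0.016, 0.75, 0.661, 0.017]
contact_force: [-0.2, 0.5, 0.2]
width: 0.0852
```

```bash
python3 st.py; python3 look.py w10 carrier_1_tab:.05 model_1_center:.02
```

```text
[ 456.9 -101.   104.2] yaw 1.4456 zax [ 0.047 -0.    -0.999] F [-0.2  0.5  0.2] w 85.2 t 39.9 [-0.379  0.222  1.969  0.022  0.907 -1.838]
tcp [ 456.9 -101.   104.2] yaw 1.4456 w 85.2 F [-0.2  0.5  0.2] t 39.9
carrier_1_tab 0.81 [395. 165.] [433.   3.  50.] 10635 [446.1, 3.0, 105.7, 68.9, 9.1]
carrier_1_tab 0.43 [250. 146.] [407. -97.  50.] 5235 [412.3, -96.5, 54.5, 54.3, 82.7]
```

View pics/w10.png

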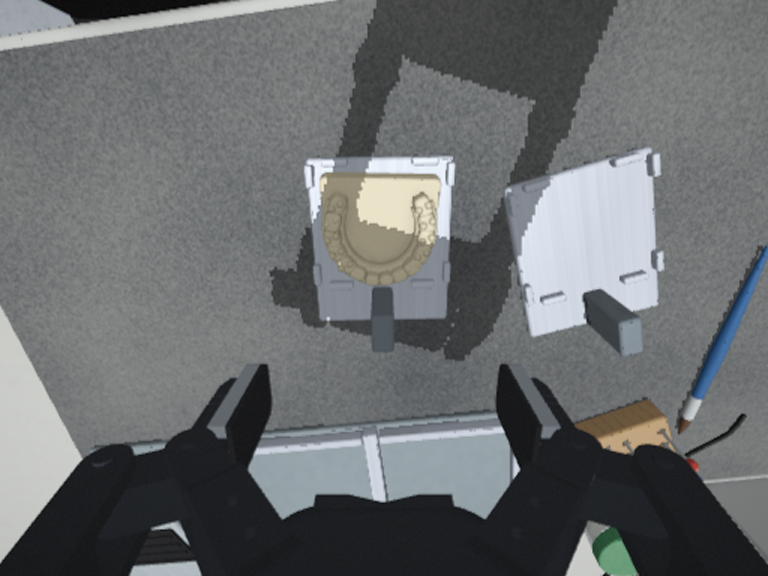

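```bash
python3 - <<'E'
from fit import *
st=pose(); w=get_image("wrist")
print("tab top",(world(w,np.array([(382.5,337),(372,323),(393,323),(393,351),(373,351)])/1.5,.05,st)*1000).round(1)[:,:2].tolist())
g=cv2.imread("pics/w2.png"); g=cv2.cvtColor(g,cv2.COLOR_BGR2GRAY)
q=[.006,.695,.719,.008]; Rw=R.from_quat([q[1],q[2],q[3],q[0]]).as_matrix(); s2=(np.array([.565,-.2536,.1772]),Rw,None)
for y in (-150,-170,-190,-90,-60):
    for lo,hi in ((545,600),(660,710)):
        xs=np.arange(lo,hi,2.); P=np.c_[xs/1000,np.full(len(xs),y/1000),np.full(len(xs),.016)]
        uv=pix(w,P,s2)*1.5; v=cv2.remap(g,uv[:,0].astype(np.float32)[:,None],uv[:,1].astype(np.float32)[:,None],1).ravel()
        print(y,lo,v.tolist())
for x in (610,640):
    ys=np.arange(-240,-5,3.); P=np.c_[np.full(len(ys),x/1000),ys/1000,np.full(len(ys),.016)]
    uv=pix(w,P,s2)*1.5; v=cv2.remap(g,uv[:,0].astype(np.float32)[:,None],uv[:,1].astype(np.float32)[:,None],1).ravel(); print(x,v.tolist())
E
```

```text
tab top [[468.1, -101.9], [459.3, -106.2], [460.7, -95.6], [477.2, -97.5], [475.8, -108.0]]
-150 545 [97, 94, 94, 101, 100, 102, 101, 99, 120, 111, 171, 207, 193, 150, 149, 149, 147, 148, 149, 149, 149, 149, 149, 147, 147, 148, 147, 148]
-150 660 [149, 148, 149, 148, 139, 104, 104, 111, 140, 190, 190, 187, 194, 193, 194, 193, 193, 193, 193, 193, 193, 193, 193, 187, 82]
-170 545 [55, 54, 59, 57, 54, 55, 58, 77, 87, 99, 116, 120, 108, 89, 100, 151, 152, 149, 150, 150, 150, 151, 150, 149, 149, 150, 152, 151]
-170 660 [151, 151, 150, 151, 140, 97, 103, 126, 183, 195, 173, 189, 194, 193, 193, 194, 193, 193, 194, 192, 173, 65, 22, 27, 26]
-190 545 [104, 105, 100, 104, 98, 100, 90, 80, 89, 104, 119, 119, 112, 82, 84, 84, 84, 85, 84, 85, 85, 85, 85, 84, 84, 84, 84, 83]
-190 660 [146, 146, 146, 147, 118, 92, 100, 135, 189, 198, 189, 190, 194, 194, 194, 194, 193, 194, 194, 194, 193, 193, 194, 194, 194]
-90 545 [90, 87, 90, 91, 87, 93, 93, 83, 127, 114, 133, 193, 192, 142, 147, 147, 146, 147, 145, 145, 145, 145, 144, 145, 145, 146, 147, 147]
-90 660 [145, 145, 144, 143, 144, 136, 103, 99, 132, 
[... 424 characters left out ...]
 85, 85, 117, 148, 148, 149, 150, 150, 150, 150, 149, 148, 147, 148, 148, 148, 146, 146, 147, 147, 95, 151, 203, 202, 179, 146, 146, 146, 146, 146, 146, 145, 145, 146, 146, 145, 145, 144, 145, 146, 146, 145, 146, 146, 144, 144, 145, 145, 147, 147, 145, 142, 141, 129, 88, 90, 192, 193, 196, 103, 77, 60, 64]
640 [103, 103, 115, 210, 206, 118, 121, 90, 128, 147, 146, 147, 146, 146, 146, 146, 148, 149, 148, 148, 149, 149, 149, 150, 150, 150, 150, 151, 150, 149, 150, 148, 148, 150, 150, 151, 94, 164, 201, 201, 166, 148, 146, 145, 147, 147, 145, 145, 145, 144, 145, 146, 144, 145, 146, 145, 142, 143, 143, 144, 145, 144, 145, 144, 144, 143, 143, 144, 144, 129, 90, 108, 196, 193, 198, 93, 90, 93, 92]
```

Emit:
play_rows --series '[{"fingers":-0.4,"dx":1,"dy":0,"dz":-3,"turn":0},{"fingers":-0.4,"dx":2,"dy":0,"dz":-6,"turn":0},{"fingers":-0.4,"dx":3,"dy":-1,"dz":-9,"turn":0},{"fingers":-0.4,"dx":3,"dy":0,"dz":-10,"turn":0},{"fingers":-0.4,"dx":2,"dy":0,"dz":-10,"turn":0},{"fingers":-0.4,"dx":1,"dy":0,"dz":-10,"turn":0},{"fingers":-0.4,"dx":0,"dy":0,"dz":-9,"turn":0},{"fingers":-0.4,"dx":0,"dy":0,"dz":-7,"turn":0},{"fingers":-0.4,"dx":0,"dy":0,"dz":-5,"turn":0},{"fingers":-0.4,"dx":0,"dy":0,"dz":-3,"turn":0},{"fingers":-0.4,"dx":0,"dy":0,"dz":0,"turn":0},{"fingers":-0.4,"dx":0,"dy":0,"dz":0,"turn":0}]'

```text
clock: 41.08
position: [0.4686, -0.102, 0.0233]
ee_rot: [0.015, 0.75, 0.661, 0.017]
contact_force: [0.3, -0.1, -0.0]
width: 0.0598
```

```bash
python3 st.py
```

```text
[ 468.6 -102.    23.3] yaw 1.4446 zax [ 0.044  0.    -0.999] F [ 0.3 -0.1 -0. ] w 59.8 t 41.1 [-0.372  0.354  2.044  0.026  0.702 -1.836]
```

Emit:
play_rows --series '[{"fingers":0.2,"dx":0,"dy":0,"dz":2,"turn":0},{"fingers":1,"dx":0,"dy":0,"dz":2,"turn":0},{"fingers":1,"dx":0,"dy":0,"dz":0,"turn":0},{"fingers":1,"dx":0,"dy":0,"dz":0,"turn":0},{"fingers":1,"dx":0,"dy":0,"dz":0,"turn":0},{"fingers":1,"dx":0,"dy":0,"dz":0,"turn":0},{"fingers":1,"dx":0,"dy":0,"dz":0,"turn":0}]' --squeeze 70

```text
clock: 41.67
position: [0.4695, -0.1025, 0.0295]
ee_rot: [0.016, 0.75, 0.661, 0.018]
contact_force: [-0.8, -0.2, -2.6]
width: 0.0109
```

```bash
python3 st.py
```

```text
[ 469.5 -102.5   29.5] yaw 1.4448 zax [ 0.048 -0.001 -0.999] F [-0.8 -0.2 -2.6] w 10.9 t 41.7 [-0.372  0.344  2.038  0.025  0.714 -1.835]
```

Emit:
play_rows --series '[{"fingers":1,"dx":0,"dy":0,"dz":3,"turn":0},{"fingers":1,"dx":0,"dy":0,"dz":6,"turn":0},{"fingers":1,"dx":0,"dy":0,"dz":8,"turn":0},{"fingers":1,"dx":0,"dy":0,"dz":9,"turn":0},{"fingers":1,"dx":0,"dy":0,"dz":9,"turn":0},{"fingers":1,"dx":0,"dy":0,"dz":8,"turn":0},{"fingers":1,"dx":0,"dy":0,"dz":6,"turn":0},{"fingers":1,"dx":0,"dy":0,"dz":3,"turn":0},{"fingers":1,"dx":0,"dy":0,"dz":0,"turn":0},{"fingers":1,"dx":0,"dy":0,"dz":0,"turn":0}]'

```text
clock: 42.5
position: [0.4688, -0.102, 0.087]
ee_rot: [0.016, 0.75, 0.661, 0.018]
contact_force: [-0.4, -0.4, -2.7]
width: 0.0107
```

```bash
python3 st.py; python3 look.py -
```

```text
[ 468.8 -102.    87. ] yaw 1.4447 zax [ 0.048 -0.001 -0.999] F [-0.4 -0.4 -2.7] w 10.7 t 42.5 [-0.372  0.26   1.969  0.022  0.868 -1.83 ]
tcp [ 468.8 -102.    87. ] yaw 1.4447 w 10.7 F [-0.4 -0.4 -2.7] t 42.5
```

Emit:
play_rows --series '[{"fingers":1,"dx":3,"dy":-1,"dz":0,"turn":0.003},{"fingers":1,"dx":6,"dy":-2,"dz":0,"turn":0.005},{"fingers":1,"dx":9,"dy":-4,"dz":0,"turn":0.005},{"fingers":1,"dx":12,"dy":-5,"dz":0,"turn":0.005},{"fingers":1,"dx":13,"dy":-5,"dz":0,"turn":0.006},{"fingers":1,"dx":13,"dy":-5,"dz":0,"turn":0.006},{"fingers":1,"dx":13,"dy":-5,"dz":0,"turn":0.006},{"fingers":1,"dx":13,"dy":-5,"dz":0,"turn":0.006},{"fingers":1,"dx":13,"dy":-5,"dz":0,"turn":0.006},{"fingers":1,"dx":13,"dy":-5,"dz":0,"turn":0.006},{"fingers":1,"dx":13,"dy":-5,"dz":0,"turn":0.006},{"fingers":1,"dx":13,"dy":-5,"dz":0,"turn":0.006},{"fingers":1,"dx":11,"dy":-5,"dz":0,"turn":0.006},{"fingers":1,"dx":9,"dy":-4,"dz":0,"turn":0.005},{"fingers":1,"dx":7,"dy":-3,"dz":0,"turn":0.005},{"fingers":1,"dx":5,"dy":-2,"dz":0,"turn":0.004},{"fingers":1,"dx":2,"dy":-1,"dz":0,"turn":0.002},{"fingers":1,"dx":0,"dy":0,"dz":0,"turn":0},{"fingers":1,"dx":0,"dy":0,"dz":0,"turn":0},{"fingers":1,"dx":0,"dy":0,"dz":0,"turn":0}]'

```text
clock: 44.22
position: [0.6541, -0.1769, 0.0749]
ee_rot: [0.011, 0.718, 0.696, 0.016]
contact_force: [-0.2, -0.2, -2.8]
width: 0.0109
```

```bash
python3 st.py; python3 look.py w11
```

```text
[ 654.1 -176.9   74.9] yaw 1.5409 zax [ 0.038  0.007 -0.999] F [-0.2 -0.2 -2.8] w 10.9 t 44.2 [-0.377  0.531  1.531  0.023  1.047 -1.929]
tcp [ 654.1 -176.9   74.9] yaw 1.5409 w 10.9 F [-0.2 -0.2 -2.8] t 44.2
```

View pics/w11.png

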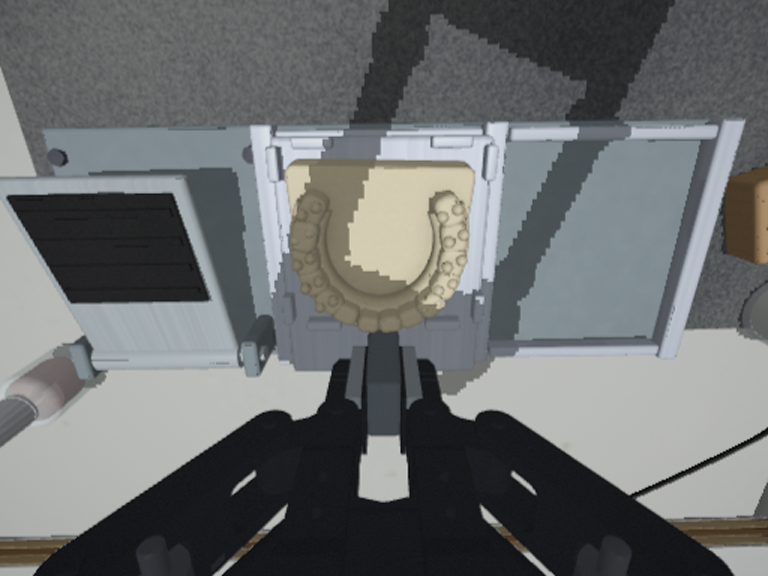

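```bash
python3 - <<'E'
from fit import *
st=pose(); w=get_image("wrist")
f=lambda u,z:(world(w,np.array(u)/1.5,z,st)*1000).round(1)[:,:2].tolist()
print("near inner b1",f([(512,139),(715,139)],.016),"far inner top b1",f([(500,347),(660,347)],.016))
print("div L/R near",f([(487,128),(508,128)],.016),"left wall",f([(252,128),(271,128)],.016),"right wall inner",f([(718,138)],.016))
g=cv2.cvtColor(w["pixels"],cv2.COLOR_RGB2GRAY)
for y in (-60,-90):
  for lo,hi in ((555,585),(660,695)):
    xs=np.arange(lo,hi,1.5); P=np.c_[xs/1000,np.full(len(xs),y/1000),np.full(len(xs),.016)]; uv=pix(w,P,st).astype(np.float32)
    print(y,lo,cv2.remap(g,uv[:,:1],uv[:,1:],1).ravel().tolist())
zp=st[0][2]*1000-28
u=[(268,142),(496,139),(283,371),(489,371)]; k=[(-49,-40,zp+14),(-49,40,zp+14),(49,-40,zp+8),(49,40,zp+8)]
print(fit(w,st,list(zip(u,k)),[620,-177,0]), [f([a],b[2]/1000)[0] for a,b in zip(u,k)])
E
```

```text
near inner b1 [[570.2, -116.2], [572.9, -25.9]] far inner top b1 [[675.7, -113.4], [678.7, -26.7]]
div L/R near [[565.3, -127.6], [565.6, -118.4]] left wall [[562.3, -230.3], [562.5, -222.0]] right wall inner [[572.5, -24.7]]
-60 555 [80, 85, 92, 78, 90, 85, 97, 132, 173, 191, 190, 161, 139, 139, 139, 140, 139, 138, 138, 138]
-60 660 [138, 138, 139, 140, 140, 140, 140, 128, 83, 96, 96, 122, 176, 189, 189, 181, 187, 187, 187, 187, 187, 187, 187, 187]
-90 555 [70, 51, 42, 47, 50, 43, 72, 107, 191, 198, 192, 115, 78, 79, 80, 80, 80, 79, 79, 79]
-90 660 [140, 140, 141, 140, 140, 140, 140, 128, 92, 96, 98, 143, 187, 191, 184, 180, 188, 188, 188, 188, 188, 188, 188, 187]
(array([ 6.15993e+02, -1.74572e+02, -1.60000e-02]), np.float64(8.3)) [[567.2, -212.3], [568.5, -135.6], [661.3, -220.0], [664.4, -130.0]]
```

Emit:
play_rows --series '[{"fingers":1,"dx":1,"dy":0,"dz":-2,"turn":0},{"fingers":1,"dx":2,"dy":0.5,"dz":-4,"turn":-0.003},{"fingers":1,"dx":1.5,"dy":0.5,"dz":-5,"turn":-0.003},{"fingers":1,"dx":1,"dy":0,"dz":-5,"turn":0},{"fingers":1,"dx":0,"dy":0,"dz":-4,"turn":0},{"fingers":1,"dx":0,"dy":0,"dz":-2,"turn":0},{"fingers":1,"dx":0,"dy":0,"dz":0,"turn":0},{"fingers":1,"dx":0,"dy":0,"dz":0,"turn":0}]'

```text
clock: 44.98
position: [0.6586, -0.1747, 0.0507]
ee_rot: [0.01, 0.72, 0.694, 0.016]
contact_force: [0.0, 0.1, -2.8]
width: 0.011
```

```bash
python3 st.py
```

```text
[ 658.6 -174.7   50.7] yaw 1.5347 zax [ 0.037  0.007 -0.999] F [ 0.   0.1 -2.8] w 11.0 t 45.0 [-0.372  0.56   1.546  0.024  1.005 -1.919]
```

Emit:
play_rows --series '[{"fingers":1,"dx":0.5,"dy":-0.5,"dz":-2,"turn":0},{"fingers":1,"dx":0.5,"dy":-0.5,"dz":-3,"turn":0},{"fingers":1,"dx":0,"dy":0,"dz":-3,"turn":0},{"fingers":1,"dx":0,"dy":0,"dz":-2,"turn":0},{"fingers":1,"dx":0,"dy":0,"dz":-1,"turn":0},{"fingers":1,"dx":0,"dy":0,"dz":0,"turn":0}]'

```text
clock: 45.48
position: [0.66, -0.1761, 0.0389]
ee_rot: [0.011, 0.72, 0.694, 0.016]
contact_force: [-0.1, 0.6, -3.4]
width: 0.0111
```

```bash
python3 st.py
```

```text
[ 660.  -176.1   38.9] yaw 1.5346 zax [ 0.038  0.007 -0.999] F [-0.1  0.6 -3.4] w 11.1 t 45.5 [-0.373  0.573  1.554  0.024  0.982 -1.92 ]
```

Emit:
play_rows --series '[{"fingers":1,"dx":0,"dy":0,"dz":-2,"turn":0},{"fingers":1,"dx":0,"dy":0,"dz":-2,"turn":0},{"fingers":1,"dx":0,"dy":0,"dz":0,"turn":0}]'

```text
clock: 45.73
position: [0.6604, -0.1762, 0.0354]
ee_rot: [0.011, 0.72, 0.694, 0.016]
contact_force: [-0.6, -0.1, -2.0]
width: 0.0107
```

```bash
python3 st.py
```

```text
[ 660.4 -176.2   35.4] yaw 1.5346 zax [ 0.039  0.006 -0.999] F [-0.6 -0.1 -2. ] w 10.7 t 45.7 [-0.373  0.577  1.557  0.024  0.974 -1.92 ]
```

Emit:
play_rows --series '[{"fingers":1,"dx":0,"dy":0,"dz":-2,"turn":0},{"fingers":1,"dx":0,"dy":0,"dz":-2,"turn":0}]'

```text
clock: 45.9
position: [0.6604, -0.1761, 0.0352]
ee_rot: [0.012, 0.72, 0.694, 0.016]
contact_force: [-3.8, 1.2, 10.2]
width: 0.0109
```

```bash
python3 st.py
```

```text
[ 660.4 -176.1   35.2] yaw 1.535 zax [ 0.04   0.006 -0.999] F [-3.8  1.2 10.2] w 10.9 t 45.9 [-0.373  0.577  1.558  0.024  0.972 -1.921]
```

Emit:
play_rows --series '[{"fingers":0.7,"dx":0,"dy":0,"dz":0,"turn":0},{"fingers":0.3,"dx":0,"dy":0,"dz":0,"turn":0},{"fingers":0.2,"dx":0,"dy":0,"dz":0,"turn":0},{"fingers":0.2,"dx":0,"dy":0,"dz":0,"turn":0}]'

```text
clock: 46.23
position: [0.6619, -0.1766, 0.0374]
ee_rot: [0.014, 0.719, 0.694, 0.017]
contact_force: [-0.2, 0.4, -0.5]
width: 0.034
```

```bash
python3 st.py
```

```text
[ 661.9 -176.6   37.4] yaw 1.5351 zax [ 0.044  0.004 -0.999] F [-0.2  0.4 -0.5] w 34.0 t 46.2 [-0.372  0.574  1.557  0.024  0.971 -1.921]
```

Emit:
play_rows --series '[{"fingers":0.2,"dx":0,"dy":0,"dz":3,"turn":0},{"fingers":0.2,"dx":0,"dy":0,"dz":6,"turn":0},{"fingers":0.2,"dx":0,"dy":0,"dz":9,"turn":0},{"fingers":0.2,"dx":0,"dy":0,"dz":10,"turn":0},{"fingers":0.2,"dx":-3,"dy":-2,"dz":10,"turn":0},{"fingers":0.5,"dx":-6,"dy":-4,"dz":9,"turn":0},{"fingers":1,"dx":-8,"dy":-8,"dz":7,"turn":0},{"fingers":1,"dx":-8,"dy":-11,"dz":4,"turn":0},{"fingers":1,"dx":-8,"dy":-13,"dz":2,"turn":0},{"fingers":1,"dx":-7,"dy":-13,"dz":0,"turn":0},{"fingers":1,"dx":-6,"dy":-13,"dz":0,"turn":0},{"fingers":1,"dx":-4,"dy":-12,"dz":0,"turn":0},{"fingers":1,"dx":-2,"dy":-9,"dz":0,"turn":0},{"fingers":1,"dx":-1,"dy":-6,"dz":0,"turn":0},{"fingers":1,"dx":0,"dy":-3,"dz":0,"turn":0},{"fingers":1,"dx":0,"dy":0,"dz":0,"turn":0},{"fingers":1,"dx":0,"dy":0,"dz":0,"turn":0}]'

```text
clock: 47.65
position: [0.6006, -0.2827, 0.1082]
ee_rot: [0.016, 0.72, 0.693, 0.017]
contact_force: [-0.6, -0.0, -0.4]
width: 0.0002
```

```bash
python3 st.py; python3 look.py a1 bay_1:.016; python3 - <<'E'
from fit import *
t=get_image("top"); save(t,"t1")
E
```

```text
[ 600.6 -282.7  108.2] yaw 1.5321 zax [ 0.047 -0.    -0.999] F [-0.6 -0.  -0.4] w 0.2 t 47.6 [-0.558  0.479  1.533  0.028  1.09  -2.102]
tcp [ 600.6 -282.7  108.2] yaw 1.5321 w 0.2 F [-0.6 -0.  -0.4] t 47.6
bay_1 0.77 [324. 194.] [ 605. -220.   16.] 26811 [626.1, -180.7, 302.9, 135.4, 89.3]
```

Emit:
play_rows --series '[{"fingers":1,"dx":0,"dy":0,"dz":-3,"turn":0},{"fingers":1,"dx":0,"dy":0,"dz":-6,"turn":0},{"fingers":1,"dx":0,"dy":0,"dz":-8,"turn":0},{"fingers":1,"dx":0,"dy":0,"dz":-8,"turn":0},{"fingers":1,"dx":0,"dy":0,"dz":-8,"turn":0},{"fingers":1,"dx":0,"dy":0,"dz":-7,"turn":0},{"fingers":1,"dx":0,"dy":0,"dz":-6,"turn":0},{"fingers":1,"dx":0,"dy":0,"dz":-6,"turn":0},{"fingers":1,"dx":0,"dy":0,"dz":-6,"turn":0},{"fingers":1,"dx":0,"dy":0,"dz":-5,"turn":0},{"fingers":1,"dx":0,"dy":0,"dz":-4,"turn":0},{"fingers":1,"dx":0,"dy":0,"dz":-4,"turn":0}]'

```text
clock: 48.8
position: [0.6001, -0.2795, 0.0471]
ee_rot: [0.017, 0.718, 0.695, 0.017]
contact_force: [-5.8, 3.5, 18.0]
width: 0.0001
```

```bash
python3 st.py
```

```text
[ 600.1 -279.5   47.1] yaw 1.5381 zax [ 0.048 -0.002 -0.999] F [-5.8  3.5 18. ] w 0.1 t 48.8 [-0.554  0.535  1.607  0.029  0.959 -2.108]
```

Emit:
play_rows --series '[{"fingers":1,"dx":0,"dy":0,"dz":-4,"turn":0},{"fingers":1,"dx":0,"dy":0,"dz":-4,"turn":0},{"fingers":1,"dx":0,"dy":0,"dz":-4,"turn":0}]'

```text
clock: 49.05
position: [0.6, -0.2795, 0.0469]
ee_rot: [0.02, 0.718, 0.695, 0.017]
contact_force: [-7.1, 3.6, 23.8]
width: 0.0
```

```bash
python3 st.py
```

```text
[ 600.  -279.5   46.9] yaw 1.5385 zax [ 0.053 -0.005 -0.999] F [-7.1  3.6 23.8] w 0.0 t 49.0 [-0.554  0.533  1.612  0.029  0.95  -2.109]
```

Emit:
play_rows --series '[{"fingers":1,"dx":0,"dy":0,"dz":-3,"turn":0},{"fingers":1,"dx":0,"dy":0,"dz":-3,"turn":0},{"fingers":1,"dx":0,"dy":0,"dz":-3,"turn":0},{"fingers":1,"dx":0,"dy":0,"dz":-3,"turn":0},{"fingers":1,"dx":0,"dy":0,"dz":-3,"turn":0},{"fingers":1,"dx":0,"dy":0,"dz":-3,"turn":0},{"fingers":1,"dx":0,"dy":0,"dz":3,"turn":0},{"fingers":1,"dx":0,"dy":0,"dz":6,"turn":0},{"fingers":1,"dx":0,"dy":0,"dz":9,"turn":0},{"fingers":1,"dx":0,"dy":0,"dz":12,"turn":0},{"fingers":1,"dx":0,"dy":0,"dz":14,"turn":0},{"fingers":1,"dx":0,"dy":0,"dz":14,"turn":0},{"fingers":1,"dx":0,"dy":0,"dz":14,"turn":0},{"fingers":1,"dx":-2,"dy":3,"dz":12,"turn":0},{"fingers":1,"dx":-3,"dy":6,"dz":9,"turn":-0.003},{"fingers":1,"dx":-4,"dy":10,"dz":6,"turn":-0.006},{"fingers":1,"dx":-4,"dy":14,"dz":3,"turn":-0.008},{"fingers":1,"dx":-4,"dy":17,"dz":1,"turn":-0.008},{"fingers":1,"dx":-4,"dy":19,"dz":0,"turn":-0.008},{"fingers":1,"dx":-4,"dy":19,"dz":0,"turn":-0.008}]'

```text
clock: 50.72
position: [0.5717, -0.1886, 0.1583]
ee_rot: [0.025, 0.735, 0.677, 0.018]
contact_force: [0.4, 1.3, 0.2]
width: -0.0002
```

Emit:
play_rows --series '[{"fingers":1,"dx":-4,"dy":19,"dz":0,"turn":-0.008},{"fingers":1,"dx":-4,"dy":19,"dz":0,"turn":-0.008},{"fingers":1,"dx":-4,"dy":19,"dz":0,"turn":-0.008},{"fingers":1,"dx":-4,"dy":19,"dz":0,"turn":-0.008},{"fingers":1,"dx":-4,"dy":19,"dz":0,"turn":-0.008},{"fingers":1,"dx":-4,"dy":19,"dz":0,"turn":-0.008},{"fingers":1,"dx":-4,"dy":19,"dz":0,"turn":-0.008},{"fingers":0,"dx":-4,"dy":19,"dz":0,"turn":-0.008},{"fingers":-0.4,"dx":-4,"dy":19,"dz":0,"turn":-0.008},{"fingers":-0.4,"dx":-4,"dy":19,"dz":0,"turn":-0.008},{"fingers":-0.4,"dx":-4,"dy":19,"dz":0,"turn":-0.008},{"fingers":-0.4,"dx":-3,"dy":19,"dz":0,"turn":-0.008},{"fingers":-0.4,"dx":-2,"dy":17,"dz":0,"turn":-0.008},{"fingers":-0.4,"dx":-2,"dy":14,"dz":0,"turn":-0.006},{"fingers":-0.4,"dx":-1,"dy":10,"dz":0,"turn":-0.003},{"fingers":-0.4,"dx":0,"dy":7,"dz":0,"turn":0},{"fingers":-0.4,"dx":0,"dy":4,"dz":0,"turn":0},{"fingers":-0.4,"dx":0,"dy":2,"dz":0,"turn":0},{"fingers":-0.4,"dx":0,"dy":0,"dz":0,"turn":0},{"fingers":-0.4,"dx":0,"dy":0,"dz":0,"turn":0}]'

```text
clock: 52.38
position: [0.4897, 0.1236, 0.155]
ee_rot: [0.014, 0.773, 0.634, 0.009]
contact_force: [-0.2, -1.1, 0.6]
width: 0.0599
```

```bash
python3 st.py; python3 look.py a2 brush:.005 spatula:.009 slot_long:.016; python3 -c "
from h import *
t=get_image('top'); save(t,'t2')"
```

```text
[489.7 123.6 155. ] yaw 1.3742 zax [ 0.032 -0.011 -0.999] F [-0.2 -1.1  0.6] w 59.9 t 52.4 [ 0.12   0.225  1.809 -0.017  1.077 -1.247]
tcp [489.7 123.6 155. ] yaw 1.3742 w 59.9 F [-0.2 -1.1  0.6] t 52.4
brush 0.78 [256. 205.] [527. 116.   5.] 642 [530.0, 114.4, 138.0, 8.2, -11.6]
brush 0.46 [223. 312.] [676.  42.   5.] 1116 [681.3, 36.4, 79.6, 49.4, -14.5]
spatula 0.75 [334. 163.] [493. 208.   9.] 2828 [511.0, 204.3, 198.6, 23.3, -5.0]
slot_long 0.87 [461. 135.] [486. 333.  16.] 26468 [497.6, 342.7, 243.5, 143.8, -6.6]
slot_long 0.45 [  3. 354.] [ 681. -283.   16.] 107 [680.9, -280.6, 29.8, 10.9, -30.4]
```

Emit:
play_rows --series '[{"fingers":-0.4,"dx":1,"dy":0,"dz":-4,"turn":0},{"fingers":-0.4,"dx":2,"dy":-0.5,"dz":-8,"turn":0},{"fingers":-0.4,"dx":3,"dy":-1,"dz":-12,"turn":0},{"fingers":-0.4,"dx":4,"dy":-1,"dz":-14,"turn":0},{"fingers":-0.4,"dx":4,"dy":-1,"dz":-14,"turn":0},{"fingers":-0.4,"dx":4,"dy":-1,"dz":-14,"turn":0},{"fingers":-0.4,"dx":3,"dy":-1,"dz":-14,"turn":0},{"fingers":-0.4,"dx":2,"dy":-0.5,"dz":-12,"turn":0},{"fingers":-0.4,"dx":1,"dy":0,"dz":-9,"turn":0},{"fingers":-0.4,"dx":0,"dy":0,"dz":-6,"turn":0},{"fingers":-0.4,"dx":0,"dy":0,"dz":-3,"turn":0},{"fingers":-0.4,"dx":0,"dy":0,"dz":0,"turn":0},{"fingers":-0.4,"dx":0,"dy":0,"dz":0,"turn":0}]'

```text
clock: 53.72
position: [0.516, 0.1146, 0.0348]
ee_rot: [0.014, 0.774, 0.633, 0.009]
contact_force: [-0.7, -0.4, 0.3]
width: 0.0596
```

```bash
python3 st.py; python3 look.py a3 brush:.005
```

```text
[516.  114.6  34.8] yaw 1.3699 zax [ 0.032 -0.011 -0.999] F [-0.7 -0.4  0.3] w 59.6 t 53.7 [ 0.096  0.398  1.914 -0.02   0.798 -1.26 ]
tcp [516.  114.6  34.8] yaw 1.3699 w 59.6 F [-0.7 -0.4  0.3] t 53.7
brush 0.59 [260. 243.] [528. 116.   5.] 1548 [530.3, 114.4, 140.7, 8.0, -12.5]
```

Emit:
play_rows --series '[{"fingers":-0.2,"dx":0,"dy":1,"dz":-2,"turn":0},{"fingers":0,"dx":0,"dy":1,"dz":-4,"turn":0},{"fingers":0,"dx":0,"dy":1,"dz":-5,"turn":0},{"fingers":0,"dx":0,"dy":0,"dz":-5,"turn":0},{"fingers":0,"dx":0,"dy":0,"dz":-3,"turn":0},{"fingers":0,"dx":0,"dy":0,"dz":-1,"turn":0},{"fingers":0,"dx":0,"dy":0,"dz":0,"turn":0},{"fingers":0,"dx":0,"dy":0,"dz":0,"turn":0}]' --squeeze 30

```text
clock: 54.48
position: [0.5173, 0.1185, 0.0151]
ee_rot: [0.016, 0.774, 0.633, 0.011]
contact_force: [-0.2, 0.2, 0.2]
width: 0.0424
```

```bash
python3 st.py
```

```text
[517.3 118.5  15.1] yaw 1.3706 zax [ 0.037 -0.011 -0.999] F [-0.2  0.2  0.2] w 42.4 t 54.5 [ 0.104  0.427  1.934 -0.021  0.745 -1.252]
```

Emit:
play_rows --series '[{"fingers":0.2,"dx":-1,"dy":0,"dz":-1.5,"turn":0},{"fingers":0.6,"dx":-1,"dy":0,"dz":-1.5,"turn":0},{"fingers":1,"dx":0,"dy":0,"dz":0,"turn":0},{"fingers":1,"dx":0,"dy":0,"dz":0,"turn":0},{"fingers":1,"dx":0,"dy":0,"dz":0,"turn":0},{"fingers":1,"dx":0,"dy":0,"dz":0,"turn":0}]'

```text
clock: 54.98
position: [0.5155, 0.1184, 0.0122]
ee_rot: [0.016, 0.774, 0.633, 0.011]
contact_force: [0.6, 0.4, -0.1]
width: 0.0076
```

```bash
python3 st.py
```

```text
[515.5 118.4  12.2] yaw 1.3705 zax [ 0.038 -0.01  -0.999] F [ 0.6  0.4 -0.1] w 7.6 t 55.0 [ 0.104  0.429  1.941 -0.021  0.735 -1.251]
```

Emit:
play_rows --series '[{"fingers":1,"dx":0,"dy":0,"dz":3,"turn":0},{"fingers":1,"dx":0,"dy":0,"dz":6,"turn":0},{"fingers":1,"dx":0,"dy":0,"dz":9,"turn":0},{"fingers":1,"dx":0,"dy":0,"dz":11,"turn":0},{"fingers":1,"dx":0,"dy":0,"dz":11,"turn":0},{"fingers":1,"dx":0,"dy":0,"dz":11,"turn":0},{"fingers":1,"dx":0,"dy":0,"dz":8,"turn":0},{"fingers":1,"dx":0,"dy":0,"dz":5,"turn":0},{"fingers":1,"dx":0,"dy":0,"dz":2,"turn":0},{"fingers":1,"dx":0,"dy":0,"dz":0,"turn":0},{"fingers":1,"dx":0,"dy":0,"dz":0,"turn":0}]'

```text
clock: 55.9
position: [0.5157, 0.1185, 0.0865]
ee_rot: [0.017, 0.774, 0.633, 0.013]
contact_force: [-0.0, 0.1, -0.5]
width: 0.0074
```

```bash
python3 st.py; python3 look.py a4 brush:.06
```

```text
[515.7 118.5  86.5] yaw 1.3705 zax [ 0.041 -0.01  -0.999] F [-0.   0.1 -0.5] w 7.4 t 55.9 [ 0.104  0.328  1.861 -0.018  0.913 -1.256]
tcp [515.7 118.5  86.5] yaw 1.3705 w 7.4 F [-0.   0.1 -0.5] t 55.9
brush 0.71 [257. 252.] [533. 116.  60.] 2101 [537.7, 115.1, 144.8, 11.6, -12.1]
```

Emit:
play_rows --series '[{"fingers":1,"dx":-1,"dy":4,"dz":0,"turn":0.003},{"fingers":1,"dx":-2,"dy":8,"dz":0,"turn":0.005},{"fingers":1,"dx":-3,"dy":12,"dz":0,"turn":0.005},{"fingers":1,"dx":-4,"dy":16,"dz":0,"turn":0.005},{"fingers":1,"dx":-4,"dy":18,"dz":0,"turn":0.005},{"fingers":1,"dx":-4,"dy":18,"dz":0,"turn":0.005},{"fingers":1,"dx":-4,"dy":18,"dz":0,"turn":0.005},{"fingers":1,"dx":-4,"dy":18,"dz":0,"turn":0.005},{"fingers":1,"dx":-4,"dy":18,"dz":0,"turn":0.005},{"fingers":1,"dx":-4,"dy":18,"dz":0,"turn":0.005},{"fingers":1,"dx":-4,"dy":18,"dz":0,"turn":0.005},{"fingers":1,"dx":-4,"dy":18,"dz":0,"turn":0.005},{"fingers":1,"dx":-4,"dy":18,"dz":0,"turn":0.005},{"fingers":1,"dx":-4,"dy":18,"dz":0,"turn":0.005},{"fingers":1,"dx":-3,"dy":14,"dz":0,"turn":0.005},{"fingers":1,"dx":-2,"dy":10,"dz":0,"turn":0.005},{"fingers":1,"dx":-2,"dy":7,"dz":0,"turn":0.004},{"fingers":1,"dx":-1,"dy":4,"dz":0,"turn":0.003},{"fingers":1,"dx":0,"dy":2,"dz":0,"turn":0},{"fingers":1,"dx":0,"dy":0,"dz":0,"turn":0}]'

```text
clock: 57.67
position: [0.4395, 0.4024, 0.0786]
ee_rot: [0.011, 0.742, 0.671, 0.007]
contact_force: [-0.2, 1.0, -0.6]
width: 0.0075
```

Emit:
play_rows --series '[{"fingers":1,"dx":0,"dy":0,"dz":0,"turn":0},{"fingers":1,"dx":0,"dy":0,"dz":0,"turn":0}]'

```text
clock: 57.83
position: [0.4395, 0.4014, 0.0785]
ee_rot: [0.012, 0.742, 0.67, 0.006]
contact_force: [0.3, 0.9, -1.3]
width: 0.0077
```

```bash
python3 st.py; python3 look.py a5 brush:.078 slot_long:.016
```

```text
[439.5 401.4  78.5] yaw 1.4697 zax [ 0.025 -0.009 -1.   ] F [ 0.3  0.9 -1.3] w 7.7 t 57.8 [ 0.636  0.432  1.704 -0.026  0.991 -0.819]
tcp [439.5 401.4  78.5] yaw 1.4697 w 7.7 F [ 0.3  0.9 -1.3] t 57.8
brush 0.57 [258. 255.] [441. 403.  78.] 1886 [442.3, 401.8, 119.0, 7.8, -6.3]
slot_long 0.79 [190. 195.] [423. 352.  16.] 23795 [454.1, 356.2, 159.3, 143.0, -6.6]
```

View pics/a5.png

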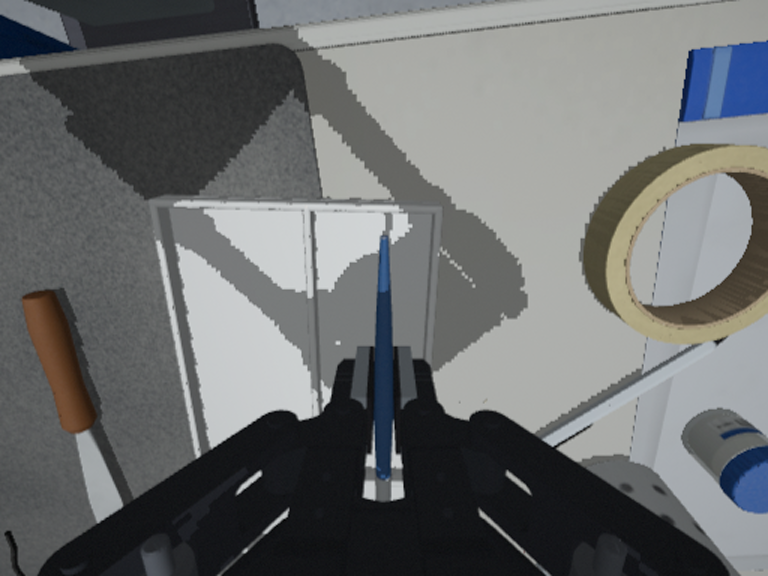

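Emit:
play_rows --series '[{"fingers":1,"dx":1,"dy":-1,"dz":-1,"turn":-0.002},{"fingers":1,"dx":2,"dy":-2,"dz":-3,"turn":-0.002},{"fingers":1,"dx":3,"dy":-3,"dz":-4,"turn":-0.002},{"fingers":1,"dx":3,"dy":-3,"dz":-6,"turn":-0.002},{"fingers":1,"dx":2,"dy":-2,"dz":-7,"turn":0},{"fingers":1,"dx":2,"dy":-2,"dz":-7,"turn":0},{"fingers":1,"dx":1,"dy":-1,"dz":-5,"turn":0},{"fingers":1,"dx":0,"dy":0,"dz":-3,"turn":0},{"fingers":1,"dx":0,"dy":0,"dz":-1,"turn":0},{"fingers":1,"dx":0,"dy":0,"dz":0,"turn":0},{"fingers":1,"dx":0,"dy":0,"dz":0,"turn":0}]'

```text
clock: 58.9
position: [0.4555, 0.3836, 0.0362]
ee_rot: [0.012, 0.746, 0.666, 0.005]
contact_force: [0.4, 0.0, -1.1]
width: 0.0077
```

```bash
python3 st.py
```

```text
[455.5 383.6  36.2] yaw 1.4576 zax [ 0.023 -0.011 -1.   ] F [ 0.4  0.  -1.1] w 7.7 t 58.9 [ 0.596  0.481  1.748 -0.028  0.9   -0.845]
```

Emit:
play_rows --series '[{"fingers":1,"dx":0,"dy":1,"dz":-2,"turn":0},{"fingers":1,"dx":0,"dy":1,"dz":-4,"turn":0},{"fingers":1,"dx":0,"dy":0,"dz":-5,"turn":0},{"fingers":1,"dx":0,"dy":0,"dz":-4,"turn":0},{"fingers":1,"dx":0,"dy":0,"dz":-2,"turn":0},{"fingers":1,"dx":0,"dy":0,"dz":-1,"turn":0},{"fingers":1,"dx":0,"dy":0,"dz":0,"turn":0}]'

```text
clock: 59.48
position: [0.4554, 0.3869, 0.0171]
ee_rot: [0.012, 0.745, 0.666, 0.006]
contact_force: [-0.5, 1.5, 0.4]
width: 0.0076
```

```bash
python3 st.py
```

```text
[455.4 386.9  17.1] yaw 1.4588 zax [ 0.024 -0.009 -1.   ] F [-0.5  1.5  0.4] w 7.6 t 59.5 [ 0.601  0.506  1.762 -0.028  0.858 -0.84 ]
```

Emit:
play_rows --series '[{"fingers":0.7,"dx":0,"dy":0,"dz":0,"turn":0},{"fingers":0.4,"dx":0,"dy":0,"dz":0,"turn":0},{"fingers":0.3,"dx":0,"dy":0,"dz":0,"turn":0},{"fingers":0.3,"dx":0,"dy":0,"dz":2,"turn":0},{"fingers":0.3,"dx":0,"dy":0,"dz":5,"turn":0},{"fingers":0.3,"dx":0,"dy":0,"dz":9,"turn":0},{"fingers":0.3,"dx":0,"dy":-1,"dz":11,"turn":0},{"fingers":0.3,"dx":2,"dy":-3,"dz":12,"turn":0},{"fingers":0.3,"dx":2,"dy":-6,"dz":12,"turn":0},{"fingers":0.3,"dx":2,"dy":-9,"dz":12,"turn":0},{"fingers":0,"dx":2,"dy":-12,"dz":10,"turn":0},{"fingers":-0.4,"dx":2,"dy":-14,"dz":8,"turn":0},{"fingers":-0.4,"dx":2,"dy":-14,"dz":5,"turn":0.005},{"fingers":-0.4,"dx":2,"dy":-14,"dz":3,"turn":0.005},{"fingers":-0.4,"dx":2,"dy":-14,"dz":0,"turn":0.005},{"fingers":-0.4,"dx":2,"dy":-14,"dz":0,"turn":0.005},{"fingers":-0.4,"dx":2,"dy":-14,"dz":0,"turn":0.005},{"fingers":-0.4,"dx":1,"dy":-14,"dz":0,"turn":0},{"fingers":-0.4,"dx":1,"dy":-14,"dz":0,"turn":0},{"fingers":-0.4,"dx":0,"dy":-12,"dz":0,"turn":0}]'

```text
clock: 61.15
position: [0.4787, 0.2174, 0.1221]
ee_rot: [0.013, 0.737, 0.676, 0.01]
contact_force: [-0.1, 0.7, 0.1]
width: 0.0596
```

Emit:
play_rows --series '[{"fingers":-0.4,"dx":0,"dy":-9,"dz":0,"turn":0},{"fingers":-0.4,"dx":0,"dy":-6,"dz":0,"turn":0},{"fingers":-0.4,"dx":0,"dy":-3,"dz":0,"turn":0},{"fingers":-0.4,"dx":0,"dy":0,"dz":0,"turn":0},{"fingers":-0.4,"dx":0,"dy":0,"dz":0,"turn":0}]'

```text
clock: 61.57
position: [0.4776, 0.1925, 0.1237]
ee_rot: [0.014, 0.739, 0.674, 0.009]
contact_force: [0.5, -1.2, 0.1]
width: 0.0598
```

```bash
python3 st.py; python3 look.py a6 brush:.008 spatula:.009 slot_long:.016
```

```text
[477.6 192.5 123.7] yaw 1.4782 zax [ 0.032 -0.007 -0.999] F [ 0.5 -1.2  0.1] w 59.8 t 61.6 [ 0.259  0.272  1.833 -0.018  1.007 -1.21 ]
tcp [477.6 192.5 123.7] yaw 1.4782 w 59.8 F [ 0.5 -1.2  0.1] t 61.6
brush 0.89 [460. 155.] [465. 386.   8.] 1367 [471.2, 386.7, 139.4, 12.0, -5.8]
spatula 0.67 [271. 205.] [500. 206.   9.] 2945 [517.5, 204.6, 209.3, 21.6, -5.1]
slot_long 0.72 [423. 166.] [470. 348.  16.] 33976 [497.8, 347.7, 243.7, 148.1, -6.4]
slot_long 0.38 [  6. 345.] [ 657. -134.   16.] 191 [651.9, -131.9, 42.9, 14.2, -24.4]
```

Emit:
play_rows --series '[{"fingers":-0.4,"dx":0,"dy":1,"dz":-3,"turn":0},{"fingers":-0.4,"dx":1,"dy":2,"dz":-7,"turn":0},{"fingers":-0.4,"dx":1,"dy":3,"dz":-10,"turn":0},{"fingers":-0.4,"dx":2,"dy":3,"dz":-12,"turn":0},{"fingers":-0.4,"dx":2,"dy":2,"dz":-12,"turn":0},{"fingers":-0.4,"dx":1,"dy":2,"dz":-12,"turn":0},{"fingers":-0.4,"dx":0,"dy":1,"dz":-11,"turn":0},{"fingers":-0.4,"dx":0,"dy":0,"dz":-8,"turn":0},{"fingers":-0.4,"dx":0,"dy":0,"dz":-5,"turn":0},{"fingers":-0.4,"dx":0,"dy":0,"dz":-2,"turn":0},{"fingers":-0.4,"dx":0,"dy":0,"dz":0,"turn":0},{"fingers":-0.4,"dx":0,"dy":0,"dz":0,"turn":0}]' --squeeze 50

```text
clock: 62.77
position: [0.4833, 0.2119, 0.0305]
ee_rot: [0.012, 0.737, 0.676, 0.008]
contact_force: [0.1, 0.1, 0.1]
width: 0.0599
```

```bash
python3 st.py
```

```text
[483.3 211.9  30.5] yaw 1.4841 zax [ 0.028 -0.008 -1.   ] F [0.1 0.1 0.1] w 59.9 t 62.8 [ 0.292  0.406  1.916 -0.021  0.796 -1.178]
```

Emit:
play_rows --series '[{"fingers":-0.4,"dx":0.5,"dy":-1,"dz":-2,"turn":0},{"fingers":-0.4,"dx":0.5,"dy":-1,"dz":-4,"turn":0},{"fingers":-0.4,"dx":0.5,"dy":-1,"dz":-5,"turn":0},{"fingers":-0.4,"dx":0,"dy":-1,"dz":-3,"turn":0},{"fingers":-0.4,"dx":0,"dy":0,"dz":-2,"turn":0},{"fingers":-0.2,"dx":0,"dy":0,"dz":0,"turn":0},{"fingers":0.2,"dx":0,"dy":0,"dz":0,"turn":0}]'

```text
clock: 63.35
position: [0.4867, 0.2075, 0.0149]
ee_rot: [0.013, 0.737, 0.675, 0.01]
contact_force: [0.5, 0.5, 0.4]
width: 0.0405
```

```bash
python3 st.py
```

```text
[486.7 207.5  14.9] yaw 1.4834 zax [ 0.032 -0.006 -0.999] F [0.5 0.5 0.4] w 40.5 t 63.4 [ 0.282  0.428  1.933 -0.022  0.752 -1.186]
```

Emit:
play_rows --series '[{"fingers":1,"dx":0,"dy":0,"dz":0,"turn":0},{"fingers":1,"dx":0,"dy":0,"dz":0,"turn":0},{"fingers":1,"dx":0,"dy":0,"dz":0,"turn":0},{"fingers":1,"dx":0,"dy":0,"dz":0,"turn":0},{"fingers":1,"dx":0,"dy":0,"dz":0,"turn":0}]'

```text
clock: 63.77
position: [0.4871, 0.2077, 0.0155]
ee_rot: [0.014, 0.737, 0.675, 0.01]
contact_force: [0.3, -1.2, -0.5]
width: 0.0162
```

```bash
python3 st.py
```

```text
[487.1 207.7  15.5] yaw 1.4834 zax [ 0.034 -0.006 -0.999] F [ 0.3 -1.2 -0.5] w 16.2 t 63.8 [ 0.282  0.427  1.932 -0.022  0.752 -1.186]
```

Emit:
play_rows --series '[{"fingers":1,"dx":0,"dy":0,"dz":3,"turn":0},{"fingers":1,"dx":0,"dy":0,"dz":6,"turn":0},{"fingers":1,"dx":0,"dy":0,"dz":9,"turn":0},{"fingers":1,"dx":0,"dy":0,"dz":10,"turn":0},{"fingers":1,"dx":0,"dy":1,"dz":10,"turn":0},{"fingers":1,"dx":-1,"dy":3,"dz":9,"turn":-0.002},{"fingers":1,"dx":-2,"dy":6,"dz":7,"turn":-0.003},{"fingers":1,"dx":-2,"dy":9,"dz":4,"turn":-0.003},{"fingers":1,"dx":-3,"dy":12,"dz":2,"turn":-0.003},{"fingers":1,"dx":-3,"dy":13,"dz":0,"turn":-0.003},{"fingers":1,"dx":-3,"dy":13,"dz":0,"turn":-0.003},{"fingers":1,"dx":-3,"dy":13,"dz":0,"turn":-0.003},{"fingers":1,"dx":-2,"dy":11,"dz":0,"turn":-0.003},{"fingers":1,"dx":-2,"dy":9,"dz":0,"turn":-0.003},{"fingers":1,"dx":-1,"dy":6,"dz":0,"turn":-0.003},{"fingers":1,"dx":0,"dy":4,"dz":0,"turn":-0.002},{"fingers":1,"dx":0,"dy":2,"dz":0,"turn":0},{"fingers":1,"dx":0,"dy":0,"dz":0,"turn":0},{"fingers":1,"dx":0,"dy":0,"dz":0,"turn":0},{"fingers":1,"dx":0,"dy":0,"dz":0,"turn":0}]'

```text
clock: 65.43
position: [0.4612, 0.3205, 0.0853]
ee_rot: [0.014, 0.748, 0.663, 0.012]
contact_force: [-0.1, 0.0, -0.3]
width: 0.0165
```

```bash
python3 st.py; python3 look.py a7 spatula:.06 brush:.008 slot_long:.016
```

```text
[461.2 320.5  85.3] yaw 1.4501 zax [ 0.036 -0.005 -0.999] F [-0.1  0.  -0.3] w 16.5 t 65.4 [ 0.497  0.376  1.783 -0.026  0.953 -0.938]
tcp [461.2 320.5  85.3] yaw 1.4501 w 16.5 F [-0.1  0.  -0.3] t 65.4
spatula 0.68 [255. 215.] [449. 322.  60.] 5820 [470.7, 319.8, 163.9, 21.9, -7.1]
spatula 0.31 [ 24. 344.] [541. 124.  60.] 2369 [549.3, 113.4, 89.7, 41.8, -55.2]
brush 0.64 [333. 197.] [467. 386.   8.] 1383 [471.4, 386.0, 141.8, 9.5, -6.4]
brush 0.31 [504. 126.] [423. 516.   8.] 1472 [427.4, 513.8, 70.1, 16.1, 12.3]
slot_long 0.79 [316. 166.] [435. 371.  16.] 26855 [464.8, 354.5, 175.7, 142.7, -6.9]
slot_long 0.31 [334. 197.] [463. 384.  16.] 1390 [467.5, 383.8, 136.3, 9.1, -6.6]
```

Emit:
play_rows --series '[{"fingers":1,"dx":0.5,"dy":-0.5,"dz":-3,"turn":0},{"fingers":1,"dx":0.5,"dy":-0.5,"dz":-6,"turn":0},{"fingers":1,"dx":0.5,"dy":-0.5,"dz":-9,"turn":0},{"fingers":1,"dx":0.5,"dy":-0.5,"dz":-10,"turn":0},{"fingers":1,"dx":0.5,"dy":0,"dz":-9,"turn":0},{"fingers":1,"dx":0,"dy":0,"dz":-6,"turn":0},{"fingers":1,"dx":0,"dy":0,"dz":-4,"turn":0},{"fingers":1,"dx":0,"dy":0,"dz":-2,"turn":0},{"fingers":1,"dx":0,"dy":0,"dz":0,"turn":0},{"fingers":1,"dx":0,"dy":0,"dz":0,"turn":0}]'

```text
clock: 66.47
position: [0.4631, 0.3167, 0.0292]
ee_rot: [0.013, 0.749, 0.662, 0.01]
contact_force: [-0.4, -0.5, -0.6]
width: 0.0167
```

```bash
python3 st.py
```

```text
[463.1 316.7  29.2] yaw 1.4484 zax [ 0.033 -0.006 -0.999] F [-0.4 -0.5 -0.6] w 16.7 t 66.5 [ 0.489  0.445  1.844 -0.029  0.827 -0.94 ]
```

Emit:
play_rows --series '[{"fingers":1,"dx":0,"dy":0,"dz":-2,"turn":0},{"fingers":1,"dx":0,"dy":0,"dz":-3,"turn":0},{"fingers":1,"dx":0,"dy":0,"dz":-2,"turn":0},{"fingers":1,"dx":0,"dy":0,"dz":-1,"turn":0},{"fingers":1,"dx":0,"dy":0,"dz":0,"turn":0}]'

```text
clock: 66.88
position: [0.4641, 0.3174, 0.0217]
ee_rot: [0.014, 0.749, 0.663, 0.012]
contact_force: [0.4, 0.3, -0.8]
width: 0.0165
```

```bash
python3 st.py
```

```text
[464.1 317.4  21.7] yaw 1.4486 zax [ 0.036 -0.005 -0.999] F [ 0.4  0.3 -0.8] w 16.5 t 66.9 [ 0.489  0.455  1.851 -0.029  0.806 -0.939]
```

Emit:
play_rows --series '[{"fingers":0.4,"dx":0,"dy":0,"dz":0,"turn":0},{"fingers":0.2,"dx":0,"dy":0,"dz":0,"turn":0},{"fingers":0.2,"dx":0,"dy":0,"dz":0,"turn":0},{"fingers":0.2,"dx":0,"dy":0,"dz":2,"turn":0},{"fingers":0.2,"dx":0,"dy":0,"dz":5,"turn":0},{"fingers":0.2,"dx":0,"dy":0,"dz":9,"turn":0},{"fingers":0.2,"dx":0,"dy":0,"dz":12,"turn":0},{"fingers":0.2,"dx":0,"dy":0,"dz":14,"turn":0},{"fingers":0.2,"dx":0,"dy":-2,"dz":15,"turn":0},{"fingers":0.2,"dx":0,"dy":-5,"dz":15,"turn":0},{"fingers":0.2,"dx":0,"dy":-9,"dz":15,"turn":0},{"fingers":0.2,"dx":0,"dy":-13,"dz":15,"turn":0},{"fingers":0.2,"dx":0,"dy":-16,"dz":15,"turn":0},{"fingers":0.2,"dx":0,"dy":-18,"dz":15,"turn":0},{"fingers":0.2,"dx":0,"dy":-19,"dz":12,"turn":0},{"fingers":0.2,"dx":0,"dy":-19,"dz":9,"turn":0},{"fingers":0.2,"dx":0,"dy":-19,"dz":5,"turn":0},{"fingers":0.2,"dx":0,"dy":-19,"dz":2,"turn":0},{"fingers":0.2,"dx":0,"dy":-19,"dz":0,"turn":0},{"fingers":0.2,"dx":0,"dy":-19,"dz":0,"turn":0}]'

```text
clock: 68.55
position: [0.4648, 0.1372, 0.2052]
ee_rot: [0.017, 0.746, 0.665, 0.021]
contact_force: [0.7, -0.3, -0.1]
width: 0.034
```

Emit:
play_rows --series '[{"fingers":0.2,"dx":0,"dy":-19,"dz":0,"turn":0},{"fingers":0.2,"dx":0,"dy":-19,"dz":0,"turn":0},{"fingers":0.2,"dx":0,"dy":-15,"dz":0,"turn":0},{"fingers":0.2,"dx":0,"dy":-11,"dz":0,"turn":0},{"fingers":0.2,"dx":0,"dy":-7,"dz":0,"turn":0},{"fingers":0.2,"dx":0,"dy":-4,"dz":0,"turn":0},{"fingers":0.2,"dx":0,"dy":0,"dz":0,"turn":0},{"fingers":0.2,"dx":0,"dy":0,"dz":0,"turn":0},{"fingers":0.2,"dx":0,"dy":0,"dz":0,"turn":0}]'

```text
clock: 69.3
position: [0.4641, 0.0558, 0.2131]
ee_rot: [0.021, 0.747, 0.663, 0.025]
contact_force: [-0.9, 0.3, 0.2]
width: 0.0341
```

```bash
python3 st.py; python3 look.py a8 spatula:.01 brush:.008 slot_long:.016 bur_block:.03 treadle_pad:.053
python3 - <<'E'
import cv2,numpy as np
a=cv2.imread("pics/a8.png"); b=cv2.imread("pics/a1.png")
m=np.vstack([cv2.resize(a,(400,300),interpolation=cv2.INTER_AREA),cv2.resize(b,(400,300),interpolation=cv2.INTER_AREA)])
t=cv2.imread("pics/t2.png"); c=cv2.resize(t[130:245,150:420],(400,170)); 
from h import *
t=get_image("top"); c2=cv2.resize(t["pixels"][130:245,110:420,::-1],(400,148)); sd=get_image("side"); s=cv2.resize(sd["pixels"][140:300,130:370,::-1],(400,267))
r=np.vstack([c,c2,s]); r=np.vstack([r,np.zeros((max(0,600-len(r)),400,3),np.uint8)])[:600]
cv2.imwrite("pics/final.png",np.hstack([m,r]))
E
```

```text
[464.1  55.8 213.1] yaw 1.4522 zax [ 0.065  0.001 -0.998] F [-0.9  0.3  0.2] w 34.1 t 69.3 [-0.032  0.099  1.812  0.003  1.166 -1.485]
tcp [464.1  55.8 213.1] yaw 1.4522 w 34.1 F [-0.9  0.3  0.2] t 69.3
spatula 0.91 [462. 137.] [471. 318.  10.] 2502 [495.4, 316.7, 210.5, 23.0, -7.6]
spatula 0.43 [506. 164.] [514. 381.  10.] 267 [508.7, 380.4, 60.7, 10.7, -5.1]
brush 0.52 [506. 160.] [509. 382.   8.] 276 [510.9, 382.5, 61.1, 11.8, -6.2]
brush 0.37 [ 37. 296.] [ 653. -319.    8.] 2098 [654.4, -321.1, 105.1, 82.7, 16.3]
slot_long 0.72 [473. 159.] [499. 331.  16.] 12871 [497.2, 345.4, 240.1, 151.8, -7.1]
bur_block 0.83 [253. 250.] [593.  39.  30.] 1931 [596.1, 39.8, 92.8, 66.6, -74.5]
treadle_pad 0.86 [ 36. 294.] [ 610. -266.   53.] 2126 [615.0, -269.3, 93.8, 72.8, 16.1]
treadle_pad 0.6 [461. 136.] [456. 283.  53.] 2570 [479.1, 283.5, 182.9, 20.5, -7.3]
```

View pics/final.png

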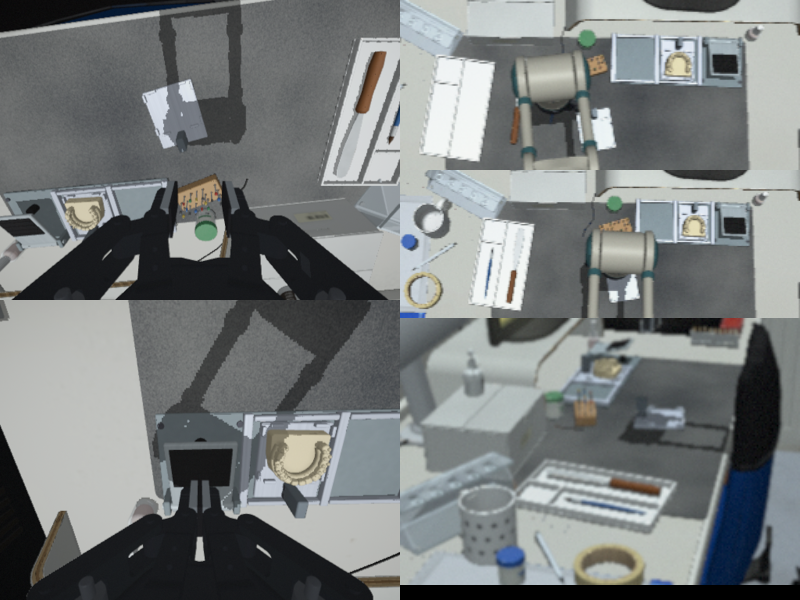

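The final montage shows the following:
- The loaded carrier sits flat in the right bay with its tab at the far side.
- The treadle is up.
- The spatula is in the long compartment and the brush in the short one, handles toward the robot.
- The jar, bur block and tape roll have not been moved.

I'm handing the job in.

```bash
python3 -c "
from rig import *
print(sign_off())"
```

```text
the job is handed in; nothing more can be done
None
```

The job is handed in at about 69 s of the 210 s allowed. Only one jaw model was in the scene, so one loaded carrier was docked.

**What I did**
- **First treadle press:** I pressed it to its stop and held it there. The TCP stuck at 47 mm with the force rising to about 29 N.
- **Jaw model:** It was knocked about 30 mm in +x early on, so I measured it again. I then seated it in the carrier nearer the dock; the wrist picture shows it inside all four corner lips.
- **Docking:** I carried that carrier by its tab into bay_2, the right bay, and lowered it flat until it touched down. The tab is at the far side.
- **Second treadle press:** I pressed to the stop again at about 24 N, held it for around 0.8 s and let it up.
- **Tools:** The brush went into the short compartment and the spatula into the long one, handles toward the robot.

**Last checks**
- **Wrist, top and side pictures:** They show the loaded carrier in the bay, both tools in their compartments and the empty carrier still on the bench. The jar, bur block and tape roll look unmoved.
- **Spatula and brush:** The spatula measures 495, 317 mm against a slot centre of about 494, 314 mm. The brush measured 471, 386 mm against about 470, 385 mm.
- **Robot:** The arm is clear of everything.

**Problems and disagreements**
- **Tool tilt:** Fast moves tilted the tool by up to about 12°. I worked most of this out before grasping anything and moved gently afterwards.
- **Unreliable networks:** They never found the jaw model and sometimes mislabelled other things, so I located the model, the carriers and the bay from the pictures myself.
- **Not measured:** I did not measure the treadle angle, only the point where it stopped moving. The carrier's flatness in the bay comes from the touch-down height and the picture, not a separate measurement.

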